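# Load and start the woodshop parts tumbler

### The job

Load the parts tumbler and set it going: swing its lid well clear of the tub, gather every wooden wheel lying loose on the bench onto the plywood tray with the ones already there, then carry the loaded tray over and tip it so that all the wheels slide off its open lip into the tub. Set the tray back down flat on the bench, swing the lid shut so that the hole in its lug lines up with the hole in the tub's lug, and push the lock pin from its parking hole fully down through both. Only when the lid is pinned press the start plunger right down to its stop and let it come up again; leave the other things on the bench where they are.

Things in the scene. Friction and masses are not known exactly. Their poses are not given: they have to be found in the camera images.
- tumbler: parts tumbler fixed to the bench; origin under the tub's centre, z up. Round aluminium tub 184 mm across (inside about 172), inner floor 66 mm and rim 150 mm above the bench. In its own axes (mm): the tub's lug points to -y, the lid's pivot post is at (0, 115), the grey base is 295 x 255 centred on (-32, 20), 42 high, a control pod 60 x 150 centred on (-135, 30), top 95 above the bench
- mouth (a point): centre of the tub's open mouth, level with its rim, 150 mm above the bench
- lid (a joint): angle of the swivel lid about its upright pivot: 0 shut with the holes in line, growing as it swings open (clockwise from above, over the control pod), up to 1.75; it can overshoot to -0.12, there is no stop at 0. It turns stiffly (0.12 N m) and stays where it is left
- lid_knob (a point): centre of the upright round wooden knob on the middle of the black lid, knob 26 mm across and 30 mm tall; 115 mm from the pivot. The lid is a level disc 188 mm across and 8 mm thick, its underside 152 mm above the bench, so that when open it overhangs the control pod, the plunger and the parked pin without touching them
- lid_hole (a point): top of the hole in the steel lug on the lid's rim (plate 36 x 34 mm, 8 mm thick, top 160 mm above the bench, upright hole 13.5 mm across), 225 mm from the pivot
- tub_hole (a point): top of the hole in the fixed steel lug on the tub's side (plate 8 mm thick, top 150 mm above the bench, upright hole 13.5 mm across), 110 mm from the tub's centre; straight under the lid's hole when the lid is shut, the two plates 2 mm apart
- pin_head (a point): centre of the steel lock pin's head, a cylinder 24 mm across and 34 mm tall. At the start the pin stands upright in the parking hole in the pod's top, its head's underside on the pod
- pin_tip (a point): foot of the pin: its z axis runs up the pin, the shank is 10 mm across with a tapered foot (last 7 mm) and 42 mm long up to the head's underside
- start (a joint): travel of the start plunger, 0 up, 0.012 m pressed to its stop; a spring pushes it back up (2 N at the start, 6.3 N at the stop)
- plunger_top (a point): middle of the top of the start plunger's black head, 32 mm across, on the pod's top, 122 mm above the bench when up
- tray: loose plywood tray, 160 mm long (x) and 110 mm wide (y), about 200 g. Origin under its middle; +x points to its open lip, z up. Floor 8 mm thick, side walls to 30 mm height, inside 94 mm wide; at the -x end an upright back board 10 mm thick and as wide as the tray rises to 80 mm, made to be held by its top edge
- tray_grip (a point): middle of the back board's width and thickness, 14 mm below its top edge; 75 mm behind the tray's origin
- tray_lip (a point): middle of the open lip, on the tray floor's top face, 80 mm ahead of the tray's origin
- wheel_a1 (a point): a wooden toy wheel, a plain disc 34 mm across and 22 mm thick; the point is its centre, its z axis is the wheel's axle. Starts on the tray; may be absent
- wheel_a2 (a point): a wooden toy wheel, a plain disc 34 mm across and 22 mm thick; the point is its centre, its z axis is the wheel's axle. Starts on the tray; may be absent
- wheel_a3 (a point): a wooden toy wheel, a plain disc 34 mm across and 22 mm thick; the point is its centre, its z axis is the wheel's axle. Starts on the tray; may be absent
- wheel_b1 (a point): a wooden toy wheel, a plain disc 34 mm across and 22 mm thick; the point is its centre, its z axis is the wheel's axle. Starts lying on the bench in front of the robot, beside the tray; may be absent
- wheel_b2 (a point): a wooden toy wheel, a plain disc 34 mm across and 22 mm thick; the point is its centre, its z axis is the wheel's axle. Starts lying on the bench in front of the robot, beside the tray; may be absent
- wheel_b3 (a point): a wooden toy wheel, a plain disc 34 mm across and 22 mm thick; the point is its centre, its z axis is the wheel's axle. Starts lying on the bench in front of the robot, beside the tray; may be absent
- glue: bystander: glue bottle 56 mm across, 150 mm tall, origin under it
- plane: bystander: bench plane 200 mm long, origin under it
- mallet: bystander: wooden mallet, origin under its handle
- tape: bystander: tape measure 68 x 34 mm, 62 mm tall, origin under it
- tin: bystander: tin 76 mm across with a brush laid on it, origin under it

How it is judged:
By the outcome, as a careful person would: the job done as asked, in the order asked, and still so for the second after the job is handed in, with the robot touching nothing.
Of a1, a2, a3 only 1 to 3 are there at a start; the rules pass over those that are not, and their reading is None.
Of b1, b2, b3 only 1 to 3 are there at a start; the rules pass over those that are not, and their reading is None.
At some moment in a run one of a1, a2, a3, b1, b2, b3 may be knocked a few centimetres aside while the robot is not near it.
It also fails if it takes over 208 s, if anything falls off the work surface, if the arm or the gripper's body presses on something with over 40 N, if the wrist force passes 120 N, or if a joint passes its speed limit or range.

### The arm

A 6-joint arm with a two-finger parallel gripper is mounted at the origin on the work surface. World frame = base frame: x ahead of the robot, y to its left, z up, the work surface at z = 0. Lengths are in m, angles in rad, forces in N, time in s.
With the tool pointing down it reaches from about 0.35 to 0.925 m from the base axis. Payload 6.4 kg.
Tool frame: the origin (TCP) lies midway between the tips of the shut fingers; the grasp point (between the pads) lies manip.tcp_to_grasp behind it (manip.tcp_to_grasp is the distance from the TCP to the grasp point, in m); z points along the fingers, y is the direction in which the jaws open and shut (so a half turn about z gives the same grasp; the last joint's range is limited). The gripper opens to 85 mm and grips with 20 to 120 N. Pads are 22 mm wide; open, the fingers measure 114 mm over their backs; the gripper's body (76 mm by 85 mm) begins 54 mm behind the grasp point. The pads swing forward as they close: fully open they stand 13 mm farther back than shut.
Start: joints at [-1.492, 0.245, 1.558, -0, 1.339, -0.174], TCP at [0.163, -0.629, 0.231] pointing down, gripper open.
Joint ranges: [-3.13, 3.13], [-1.02, 2.26], [0.13, 2.54], [-0.95, 4.09], [0.21, 2.88], [-2.74, 2.74]. Speed limits (rad/s): [2.57, 2.57, 3.14, 3.14, 3.14, 3.14].

### API

Orientations are given as a 3x3 rotation matrix whose columns are the frame's x, y, z axes.
In Python, from bench import manip gives the robot as it stands.
- The arm moves only by the tool servo_tool, never from a script. Its argument "commands" is a list of rows, each an object with "slide": the shift along the world's x, y, z in mm, a list of three; "turn": the turn, a rotation vector about the world's x, y, z in degrees, a list of three. In form: [{"slide": [dx, dy, dz], "turn": [rx, ry, rz]}, ...]. A call has 1 to 20 rows; each row shifts and turns the commanded pose from where the row before left it; what a row does not reach is not made up. A row lasts 1/12 s, in which the tool goes at most 41.7 mm and 7.16 degrees, less where a joint would pass 70% of its speed; a pose out of reach is approached as far as the arm can. A call with a gripper value outside its range is refused whole. "gripper" is the closure, from 0 (fully open) to 1 (shut), set as the call begins (left out, the last holds). The fingers move at their own pace and stop on an object; "force" is the grip in N (left out, the last holds). Time passes only in rows, so rows that do not move let the fingers close. It gives the time, the measured TCP pose, the force and the opening at its end, in the units of the state.
- manip.read_state(): the state, without advancing time (a new reading comes with each control period).
- manip.snapshot(name): name is "scene" or "top" or "wrist"; returns a dict with "image" (420x560x3 uint8, red, green, blue), "depth" (420x560 float32, m along the optical axis (not along the pixel's ray), 0 where there is no reading), "fx", "fy", "cx", "cy" (pixels), "rvec" (rotation vector, rad) and "tvec" (3), from world to camera coordinates, as OpenCV has them. Camera axes: x right, y down, z forward; pixel columns grow to the right and rows downward; lengths in m; the calibration is good to about 2 mm. A picture is of the moment at which its call begins.
- manip.hand_in(): hands the job in, once; it reports no verdict.
Trained networks look in the newest picture that a camera, given by its name, has taken for a name from the list of things; names that differ only in an ending like _2 or _b are one class to them, and where a whole thing is asked for, a point or a joint stands for the part that bears it (a point fixed in the world has none). Each returns a list of dicts, best first, with "score" (0 to 1); they miss things now and then, are a little off and sometimes report something else, mostly with a low value. They report only what shows in the picture. A call takes as long as a camera call.
- manip.search_frame(camera, query): "extent" ([left, top, right, bottom] as shares, 0 to 1, of the picture: columns of its width, rows of its height, round what is visible of it).
- manip.spot_point(camera, query): "xy" ([column, row] as shares, 0 to 1, of the picture: columns of its width, rows of its height: a listed point, or the origin of a listed thing).
The state is a dict: "t": time; "qpos": joint angles; "qd": joint speeds; "effort": joint torques, N m; "eef_pos": TCP position; "orientation": TCP orientation; "force": force on the tool from outside, world axes, zero at the start; "wrist_torque": the same for the moment, N m; "gripper_width": finger opening in m.
Only numpy, scipy, OpenCV 4.12 (cv2) and the standard library are available. Lean on these libraries where they do the work, as an engineer would, in place of code of your own. Each camera call takes 0.05 s, during which the arm holds its last target.

## Working session

There is one attempt and no reset: what is moved stays moved. The work goes in short steps, Python scripts to look and compute and a tool call to move; the robot and the scene stay as the last step left them, time stands still between calls to the robot, and variables do not carry over. Pictures are saved under pics/ and viewed, and the job is handed in when it is done.

Besides the shell and the picture viewer there is one more tool, called after "Request:" as name(argument=value, ...), one argument or row to a line, values as JSON. servo_tool: Moves the arm, as the interface text tells. Its arguments: {"type":"object","properties":{"commands":{"type":"array","items":{"type":"object","properties":{"slide":{"type":"array","items":{"type":"number"}},"turn":{"type":"array","items":{"type":"number"}}}}},"gripper":{"type":"number"},"force":{"type":"number"}},"required":["commands"]}

```bash
ls; mkdir -p pics
cat > h.py <<'E'
import numpy as np, cv2
from bench import manip
def snap(n,save=None):
    s=manip.snapshot(n)
    if save: cv2.imwrite('pics/'+save+'.png',cv2.cvtColor(s['image'],cv2.COLOR_RGB2BGR))
    return s
def ray(s,u,v):
    R,_=cv2.Rodrigues(np.array(s['rvec'],float)); t=np.array(s['tvec'],float).ravel()
    d=R.T@np.array([(u-s['cx'])/s['fx'],(v-s['cy'])/s['fy'],1.]); return -R.T@t,d
def atz(s,u,v,z):
    o,d=ray(s,u,v); return o+d*(z-o[2])/d[2]
def cloud(s):
    R,_=cv2.Rodrigues(np.array(s['rvec'],float)); t=np.array(s['tvec'],float).ravel()
    d=s['depth']; v,u=np.mgrid[:d.shape[0],:d.shape[1]]
    P=np.stack([(u-s['cx'])/s['fx']*d,(v-s['cy'])/s['fy']*d,d],-1)
    W=(P-t)@R; W[d<=0]=np.nan
    return W
def proj(s,p):
    return cv2.projectPoints(np.array(p,float).reshape(-1,3),np.array(s['rvec'],float),np.array(s['tvec'],float),np.array([[s['fx'],0,s['cx']],[0,s['fy'],s['cy']],[0,0,1.]]),None)[0].reshape(-1,2)
def pts(s,cam,q,z=None,k=3):
    for r in manip.spot_point(cam,q)[:k]:
        u,v=r['xy'][0]*560,r['xy'][1]*420
        if z is None:
            w=cloud(s)[int(min(max(v,0),419)),int(min(max(u,0),559))]
        else: w=atz(s,u,v,z)
        print(cam,q,round(r['score'],2),(round(u),round(v)),np.round(w,4))
E
python3 - <<'E'
from h import *
st=manip.read_state(); print({k:np.round(v,3).tolist() for k,v in st.items()}, manip.tcp_to_grasp)
Z=dict(mouth=.15,lid_knob=.19,lid_hole=.16,tub_hole=.15,pin_head=.112,plunger_top=.122,tray=0,tray_grip=.066,tray_lip=.008,wheel_a1=None,wheel_b1=None,tumbler=0,glue=0,tin=0,plane=0,mallet=0,tape=0)
for c in ['top','scene']:
    s=snap(c,c+'0')
    print(c,ray(s,280,210))
    for q,z in Z.items(): pts(s,c,q,z,5 if 'wheel' in q else 2)
E
```

```text
pics
{'t': 0.0, 'qpos': [-1.492, 0.246, 1.559, 0.0, 1.339, -0.174], 'qd': [0.002, -0.002, -0.0, -0.002, 0.002, -0.0], 'effort': [-0.001, -42.951, -32.613, -0.0, 0.005, -0.0], 'eef_pos': [0.163, -0.629, 0.23], 'orientation': [[0.968, 0.25, -0.0], [0.25, -0.968, 0.002], [0.0, -0.002, -1.0]], 'force': [-0.724, 0.24, 0.248], 'wrist_torque': [-0.03, 0.018, 0.04], 'gripper_width': 0.085} 0.0187
top (array([0.45170281, 0.00531492, 1.21311491]), array([ 0.02654332, -0.0207126 , -0.99952517]))
top mouth 0.68 (226, 165) [0.6    0.1216 0.15  ]
top lid_knob 0.72 (214, 196) [0.518  0.1486 0.19  ]
top lid_hole 0.7 (247, 224) [0.4458 0.0698 0.16  ]
top lid_hole 0.66 (270, 170) [0.5847 0.0071 0.16  ]
top tub_hole 0.66 (269, 171) [0.5828 0.01   0.15  ]
top pin_head 0.62 (414, 267) [ 0.3187 -0.3764  0.112 ]
top pin_head 0.42 (434, 175) [ 0.5672 -0.4391  0.112 ]
top plunger_top 0.39 (283, 120) [ 0.7223 -0.031   0.122 ]
top tray 0.57 (344, 175) [ 0.5859 -0.2146  0.    ]
top tray_grip 0.85 (341, 142) [ 0.6706 -0.1948  0.066 ]
top tray_lip 0.69 (349, 194) [ 0.5267 -0.2267  0.008 ]
top tray_lip 0.18 (150, 
[... 1176 characters left out ...]
6 ]
scene tray_grip 0.5 (211, 203) [ 0.5008 -0.2429  0.066 ]
scene tray_lip 0.55 (216, 213) [ 0.4938 -0.2325  0.008 ]
scene wheel_a1 0.58 (216, 225) [ 0.5709 -0.2117  0.03  ]
scene wheel_b1 0.55 (214, 206) [ 0.4643 -0.2452  0.0213]
scene tumbler 0.7 (302, 183) [0.2651 0.0639 0.    ]
scene tumbler 0.65 (310, 247) [0.5928 0.1294 0.    ]
scene glue 0.64 (260, 283) [ 0.77   -0.0123  0.    ]
scene tin 0.78 (377, 194) [0.2825 0.365  0.    ]
scene plane 0.74 (147, 225) [ 0.585 -0.464  0.   ]
scene plane 0.69 (277, 213) [ 0.4456 -0.0079  0.    ]
scene mallet 0.93 (410, 224) [0.4291 0.482  0.    ]
scene tape 0.84 (180, 177) [ 0.3067 -0.4343  0.    ]
scene tape 0.2 (214, 237) [ 0.6028 -0.2115  0.    ]
```

Run:
```python
import cv2
a=cv2.imread('pics/top0.png'); b=cv2.imread('pics/scene0.png')
cv2.imwrite('pics/topc.png',cv2.resize(a[90:320,90:470],None,fx=2.1,fy=2.1,interpolation=cv2.INTER_CUBIC))
cv2.imwrite('pics/scenec.png',cv2.resize(b[140:320,120:440],None,fx=2.5,fy=2.5,interpolation=cv2.INTER_CUBIC))
```

```text
(no output)
```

View pics/topc.png

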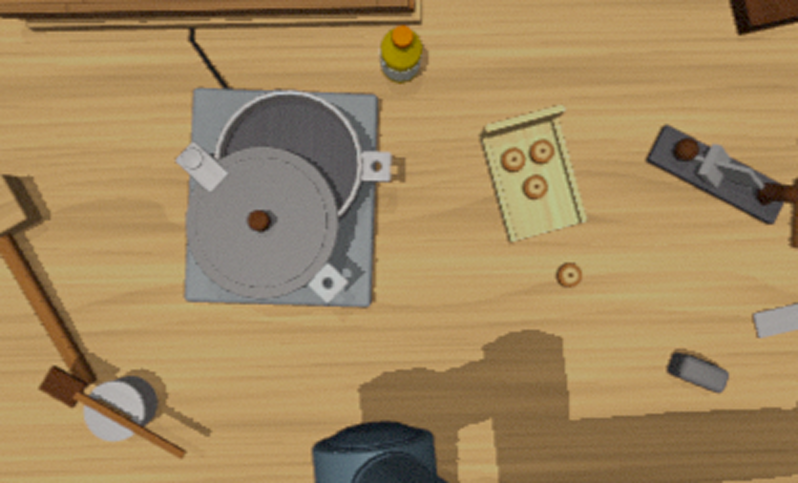

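View pics/scenec.png

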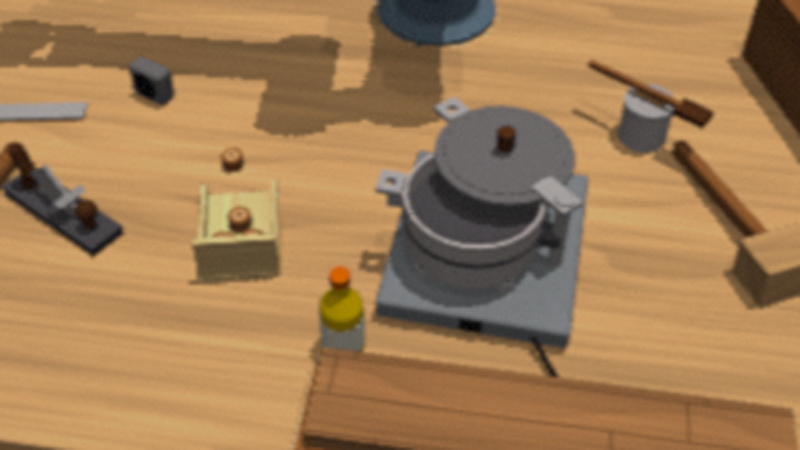

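Top view: the lid is partly open, with the knob at about (214,196). Three wheels are on the tray and one loose at (365,220). Next I'll fit the geometry from depth.

Run:
```python
from h import *
from scipy.optimize import least_squares
s=snap('top'); W=cloud(s); X=W.reshape(-1,3)
reg=(X[:,0]>.4)&(X[:,0]<.75)&(X[:,1]>-.03)&(X[:,1]<.3)
h=np.histogram(X[reg][:,2],bins=np.arange(.0,.22,.004)); print([(round(b,3),int(c)) for c,b in zip(*h) if c>20])
def show(P,x0,y0,x1,y1,n): pass
lid=X[reg&(X[:,2]>.156)&(X[:,2]<.168)]
rim=X[reg&(X[:,2]>.145)&(X[:,2]<.154)]
print(len(lid),len(rim))
# lid disc: circle of given radius maximise inliers count
def disc(P,r,g):
    best=None
    for cx in np.arange(g[0]-.03,g[0]+.03,.001):
        for cy in np.arange(g[1]-.03,g[1]+.03,.001):
            d=np.hypot(P[:,0]-cx,P[:,1]-cy); n=(d<r).sum()-(d>r).sum()*0.0
            if best is None or n>best[0]: best=(n,[],);
            if n>=best[0]*.998: pass
            best[1].append((n,cx,cy))
    a=np.array(best[1]); 
    return a
a=[];
for cx in np.arange(.48,.56,.001):
    for cy in np.arange(.11,.19,.001):
        a.append(((np.hypot(lid[:,0]-cx,lid[:,1]-cy)<.094).sum(),cx,cy))
a=np.array(a); m=a[:,0]>=a[:,0].max()-3; print('lid',a[:,0].max(),a[m][:,1:].mean(0))
f=least_squares(lambda p:np.hypot(rim[:,0]-p[0],rim[:,1]-p[1])-.089,[.598,.117],loss='soft_l1',f_scale=.003); print('rim',f.x)
kn=X[reg&(X[:,2]>.18)]; print('knob',len(kn),kn[:,:2].mean(0),kn[:,2].max())
base=X[reg&(X[:,2]>.036)&(X[:,2]<.048)]; 
print(cv2.minAreaRect((X[(X[:,2]>.036)&(X[:,2]<.2)&(X[:,0]>.38)&(X[:,0]<.78)&(X[:,1]>.0)&(X[:,1]<.32)][:,:2]*1000).astype(np.float32)))
# tray
reg=(X[:,0]>.45)&(X[:,0]<.73)&(X[:,1]>-.33)&(X[:,1]<-.11)
b=X[reg&(X[:,2]>.07)]; print('board',len(b),cv2.minAreaRect((b[:,:2]*1000).astype(np.float32)))
t=X[reg&(X[:,2]>.004)]; print('tray',cv2.minAreaRect((t[:,:2]*1000).astype(np.float32)))
reg=(X[:,0]>.38)&(X[:,0]<.5)&(X[:,1]>-.4)&(X[:,1]<-.2)
b=X[reg&(X[:,2]>.015)]; print('wheel',len(b),cv2.minAreaRect((b[:,:2]*1000).astype(np.float32)),b[:,2].mean())
```

```text
[(np.float64(0.0), 1639), (np.float64(0.004), 154), (np.float64(0.032), 49), (np.float64(0.036), 583), (np.float64(0.04), 1396), (np.float64(0.044), 342), (np.float64(0.092), 70), (np.float64(0.096), 46), (np.float64(0.112), 297), (np.float64(0.116), 1047), (np.float64(0.12), 251), (np.float64(0.124), 30), (np.float64(0.128), 32), (np.float64(0.132), 37), (np.float64(0.136), 29), (np.float64(0.14), 36), (np.float64(0.144), 116), (np.float64(0.148), 302), (np.float64(0.152), 74), (np.float64(0.156), 797), (np.float64(0.16), 2779), (np.float64(0.164), 776), (np.float64(0.168), 24), (np.float64(0.196), 57)]
4352 450
lid 4027.0 [0.521 0.152]
rim [0.59581744 0.1137936 ]
knob 89 [0.52064646 0.15125746] 0.2029564627820132
((590.4775390625, 134.54588317871094), (266.5730895996094, 350.0602111816406), 86.92900085449219)
board 155 ((658.0810546875, -188.533935546875), (10.181480407714844, 109.5875473022461), 14.323626518249512)
tray ((589.7471923828125, -220.20106506347656), (279.8255310058594, 219.091796875), 0.21462653577327728)
wheel 109 ((447.3701171875, -254.92100524902344), (31.71847152709961, 32.46199035644531), 58.50513458251953) 0.02168192381994086
```

Request:
servo_tool(
  commands=[
    {"slide": [0,0,35]},
    {"slide": [0,0,35]},
    {"slide": [14,30,0]},
    {"slide": [14,30,0]},
    {"slide": [14,30,0]},
    {"slide": [14,30,0]},
    {"slide": [14,30,0]},
    {"slide": [14,30,0]},
    {"slide": [14,30,0]},
    {"slide": [14,30,0]},
    {"slide": [14,30,0]},
    {"slide": [14,30,0]},
    {"slide": [14,30,0]},
    {"slide": [14,30,0]},
    {"slide": [0,0,0]},
    {"slide": [0,0,0]},
  ],
)

```text
invalid input
```

Run:
```python
from h import *
st=manip.read_state(); print(np.round(st['eef_pos'],4))
s=snap('wrist','w1'); print(ray(s,280,210))
for q,z in dict(wheel_b1=.011,wheel_a1=.019,tray_grip=.066,tray_lip=.008).items(): pts(s,'wrist',q,z,5)
s=snap('top','t1')
for q,z in dict(wheel_b1=.011).items(): pts(s,'top',q,z,5)
```

```text
[ 0.1626 -0.6293  0.2313]
(array([ 0.22860325, -0.61303839,  0.37317396]), array([-0.25371726, -0.06774008, -0.96494978]))
top wheel_b1 0.74 (346, 164) [ 0.6168 -0.2184  0.011 ]
top wheel_b1 0.59 (266, 167) [0.6109 0.0201 0.011 ]
top wheel_b1 0.5 (360, 217) [ 0.4572 -0.2546  0.011 ]
```

View pics/w1.png

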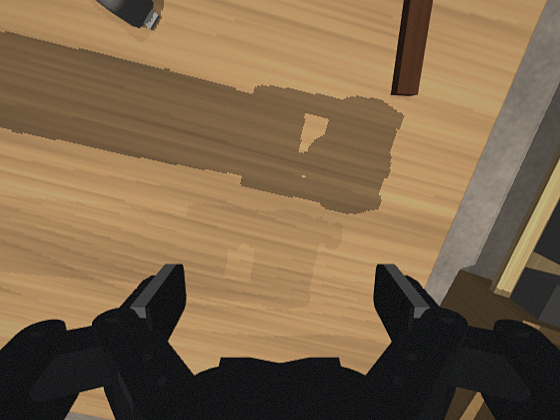

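View pics/t1.png

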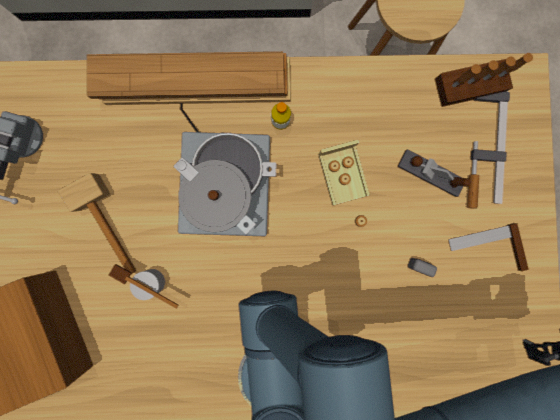

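Request:
servo_tool(
  commands=[
    {"slide": [0,0,35],"turn": [0,0,0]},
    {"slide": [0,0,35],"turn": [0,0,0]},
    {"slide": [14,30,0],"turn": [0,0,0]},
    {"slide": [14,30,0],"turn": [0,0,0]},
    {"slide": [14,30,0],"turn": [0,0,0]},
    {"slide": [14,30,0],"turn": [0,0,0]},
    {"slide": [14,30,0],"turn": [0,0,0]},
    {"slide": [14,30,0],"turn": [0,0,0]},
    {"slide": [14,30,0],"turn": [0,0,0]},
    {"slide": [14,30,0],"turn": [0,0,0]},
    {"slide": [14,30,0],"turn": [0,0,0]},
    {"slide": [0,0,0],"turn": [0,0,0]},
  ],
)

```text
t: 3.2
eef_pos: [0.2903, -0.3555, 0.3015]
orientation: [[0.967, 0.254, 0.001], [0.254, -0.967, 0.0], [0.001, -0.0, -1.0]]
force: [-0.7, -0.2, 0.6]
gripper_width: 0.0852
```

Run:
```python
from h import *
st=manip.read_state(); print(np.round(st['eef_pos'],4))
s=snap('wrist','w2'); print(ray(s,280,210))
for q,z in dict(wheel_b1=.011,wheel_a1=.019,tray_grip=.066,tray_lip=.008).items(): pts(s,'wrist',q,z,5)
s=snap('top','t2')
for q,z in dict(wheel_b1=.011).items(): pts(s,'top',q,z,5)
```

```text
[ 0.2903 -0.3555  0.3015]
(array([ 0.35607066, -0.33898453,  0.44350402]), array([-0.25218442, -0.06841146, -0.96530417]))
wrist wheel_b1 0.98 (232, 29) [ 0.4487 -0.2556  0.011 ]
top wheel_b1 0.48 (362, 218) [ 0.4547 -0.2602  0.011 ]
```

View pics/w2.png

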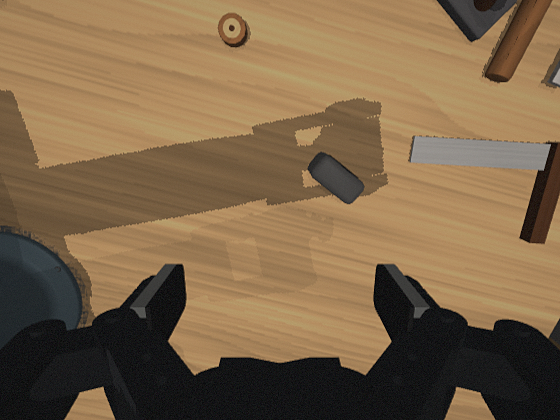

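Request:
servo_tool(
  commands=[
    {"slide": [13.5,29.8,0],"turn": [0,0,0]},
    {"slide": [13.5,29.8,0],"turn": [0,0,0]},
    {"slide": [13.5,29.8,0],"turn": [0,0,0]},
    {"slide": [13.5,29.8,0],"turn": [0,0,0]},
    {"slide": [13.5,29.8,0],"turn": [0,0,0]},
    {"slide": [13.5,29.8,0],"turn": [0,0,0]},
    {"slide": [13.5,29.8,0],"turn": [0,0,0]},
    {"slide": [13.5,29.8,0],"turn": [0,0,0]},
    {"slide": [13.5,29.8,0],"turn": [0,0,0]},
    {"slide": [13.5,29.8,0],"turn": [0,0,0]},
    {"slide": [13.5,29.8,0],"turn": [0,0,0]},
    {"slide": [13.5,29.8,0],"turn": [0,0,0]},
    {"slide": [0,0,0],"turn": [0,0,0]},
    {"slide": [0,0,0],"turn": [0,0,0]},
  ],
)

```text
t: 4.72
eef_pos: [0.451, -0.0011, 0.301]
orientation: [[0.968, 0.252, -0.001], [0.252, -0.968, -0.0], [-0.001, -0.0, -1.0]]
force: [0.0, -1.0, 0.8]
gripper_width: 0.0855
```

Run:
```python
from h import *
st=manip.read_state(); print(np.round(st['eef_pos'],4))
s=snap('wrist','w3')
for q,z in dict(lid_knob=.175,lid_hole=.16,tub_hole=.15,mouth=.15,plunger_top=.122,pin_head=.112).items(): pts(s,'wrist',q,z,3)
W=cloud(s).reshape(-1,3)
k=W[(W[:,2]>.178)&(W[:,2]<.21)&(W[:,1]>.1)&(W[:,0]>.48)&(W[:,0]<.56)];print(len(k),k.mean(0) if len(k) else'')
```

```text
[ 0.451  -0.0011  0.301 ]
wrist lid_knob 0.58 (105, 69) [0.522  0.1563 0.175 ]
wrist lid_hole 0.83 (199, 185) [0.4465 0.072  0.16  ]
wrist lid_hole 0.32 (448, 177) [ 0.5103 -0.1423  0.16  ]
wrist tub_hole 0.92 (310, 36) [0.5905 0.0084 0.15  ]
wrist pin_head 0.64 (499, 40) [ 0.6416 -0.1654  0.112 ]
wrist pin_head 0.22 (102, 67) [0.5242 0.1924 0.112 ]
1456 [0.52199725 0.14861483 0.1943733 ]
```

View pics/w3.png

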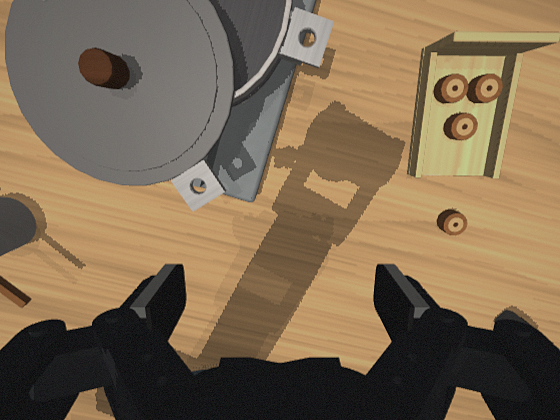

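Request:
servo_tool(
  commands=[
    {"slide": [14,30,0],"turn": [0,0,0]},
    {"slide": [14,30,0],"turn": [0,0,0]},
    {"slide": [14,30,0],"turn": [0,0,0]},
    {"slide": [14,30,0],"turn": [0,0,0]},
    {"slide": [14.5,31,0],"turn": [0,0,0]},
    {"slide": [0,0,-20],"turn": [0,0,0]},
    {"slide": [0,0,-25],"turn": [0,0,0]},
    {"slide": [0,0,-25],"turn": [0,0,0]},
    {"slide": [0,0,-25],"turn": [0,0,0]},
    {"slide": [0,0,-20],"turn": [0,0,0]},
    {"slide": [0,0,-20],"turn": [0,0,0]},
    {"slide": [0,0,0],"turn": [0,0,0]},
    {"slide": [0,0,0],"turn": [0,0,0]},
  ],
)

```text
t: 6.15
eef_pos: [0.5206, 0.1487, 0.1656]
orientation: [[0.968, 0.249, -0.002], [0.249, -0.968, -0.0], [-0.002, -0.0, -1.0]]
force: [0.1, -0.4, 0.6]
gripper_width: 0.0855
```

Request:
servo_tool(
  commands=[
    {"slide": [0,0,0],"turn": [0,0,0]},
    {"slide": [0,0,0],"turn": [0,0,0]},
    {"slide": [0,0,0],"turn": [0,0,0]},
    {"slide": [0,0,0],"turn": [0,0,0]},
    {"slide": [0,0,0],"turn": [0,0,0]},
    {"slide": [0,0,0],"turn": [0,0,0]},
    {"slide": [0,0,0],"turn": [0,0,0]},
    {"slide": [0,0,0],"turn": [0,0,0]},
    {"slide": [0,0,0],"turn": [0,0,0]},
    {"slide": [0,0,0],"turn": [0,0,0]},
  ],
  gripper=1,
  force=25,
)

```text
t: 6.98
eef_pos: [0.5219, 0.1496, 0.1674]
orientation: [[0.968, 0.25, 0.002], [0.25, -0.968, 0.001], [0.002, -0.0, -1.0]]
force: [1.2, 2.8, 6.0]
gripper_width: 0.0254
```

Run:
```python
import numpy as np
P=np.array([.6037,.2331]);k=np.array([.5219,.1496]);r=np.linalg.norm(k-P);a0=np.degrees(np.arctan2(*(k-P)[::-1]));print(r,a0)
a=np.radians(a0-np.arange(0,56,5)); Q=P+r*np.c_[np.cos(a),np.sin(a)]
print(np.round(np.diff(Q,axis=0)*1000,1).tolist(),Q[-1])
```

```text
0.11689093206917292 -134.41077198201333
[[-7.0, 7.4], [-6.3, 8.0], [-5.6, 8.5], [-4.8, 9.0], [-4.0, 9.4], [-3.2, 9.7], [-2.3, 9.9], [-1.4, 10.1], [-0.5, 10.2], [0.3, 10.2], [1.2, 10.1]] [0.48838225 0.252213  ]
```

Request:
servo_tool(
  commands=[
    {"slide": [0,0,2],"turn": [0,0,0]},
    {"slide": [-7,7.4,0],"turn": [0,0,0]},
    {"slide": [-6.3,8,0],"turn": [0,0,0]},
    {"slide": [-5.6,8.5,0],"turn": [0,0,0]},
    {"slide": [-4.8,9,0],"turn": [0,0,0]},
    {"slide": [-4,9.4,0],"turn": [0,0,0]},
    {"slide": [0,0,0],"turn": [0,0,0]},
  ],
)

```text
t: 7.57
eef_pos: [0.4906, 0.1911, 0.1672]
orientation: [[0.968, 0.251, -0.007], [0.251, -0.968, -0.003], [-0.008, 0.001, -1.0]]
force: [-7.1, -3.4, 4.7]
gripper_width: 0.0249
```

Request:
servo_tool(
  commands=[
    {"slide": [-3.2,9.7,0],"turn": [0,0,0]},
    {"slide": [-2.3,9.9,0],"turn": [0,0,0]},
    {"slide": [-1.4,10.1,0],"turn": [0,0,0]},
    {"slide": [-0.5,10.2,0],"turn": [0,0,0]},
    {"slide": [0.3,10.2,0],"turn": [0,0,0]},
    {"slide": [1.2,10.1,0],"turn": [0,0,0]},
    {"slide": [0,0,0],"turn": [0,0,0]},
    {"slide": [0,0,0],"turn": [0,0,0]},
  ],
)

```text
t: 8.23
eef_pos: [0.4862, 0.2515, 0.1671]
orientation: [[0.968, 0.251, -0.003], [0.251, -0.968, -0.001], [-0.004, 0.0, -1.0]]
force: [-2.9, 0.6, -2.0]
gripper_width: 0.0252
```

Request:
servo_tool(
  commands=[
    {"slide": [0,0,0],"turn": [0,0,0]},
    {"slide": [0,0,0],"turn": [0,0,0]},
    {"slide": [0,0,0],"turn": [0,0,0]},
    {"slide": [0,0,0],"turn": [0,0,0]},
    {"slide": [0,0,20],"turn": [0,0,0]},
    {"slide": [0,0,25],"turn": [0,0,0]},
    {"slide": [0,0,30],"turn": [0,0,0]},
    {"slide": [0,0,30],"turn": [0,0,0]},
    {"slide": [0,-10,15],"turn": [0,0,0]},
    {"slide": [-2,-30,0],"turn": [0,0,0]},
    {"slide": [-2,-30,0],"turn": [0,0,0]},
    {"slide": [-2,-30,0],"turn": [0,0,0]},
    {"slide": [-2,-30,0],"turn": [0,0,0]},
    {"slide": [-2,-30,0],"turn": [0,0,0]},
    {"slide": [-2,-30,0],"turn": [0,0,0]},
    {"slide": [-2,-30,0],"turn": [0,0,0]},
    {"slide": [-2,-30,0],"turn": [0,0,0]},
    {"slide": [-2,-30,0],"turn": [0,0,0]},
  ],
  gripper=0,
)

```text
t: 9.73
eef_pos: [0.4692, -0.0298, 0.2887]
orientation: [[0.968, 0.25, 0.001], [0.25, -0.968, -0.0], [0.001, 0.001, -1.0]]
force: [0.9, -0.7, 0.0]
gripper_width: 0.0854
```

Request:
servo_tool(
  commands=[
    {"slide": [-2,-30,0],"turn": [0,0,0]},
    {"slide": [-2,-30,0],"turn": [0,0,0]},
    {"slide": [-2,-30,0],"turn": [0,0,0]},
    {"slide": [-2,-30,0],"turn": [0,0,0]},
    {"slide": [-2,-30,0],"turn": [0,0,0]},
    {"slide": [0,0,0],"turn": [0,0,0]},
    {"slide": [0,0,0],"turn": [0,0,0]},
  ],
)

```text
t: 10.32
eef_pos: [0.4592, -0.1795, 0.2884]
orientation: [[0.969, 0.247, 0.0], [0.247, -0.969, 0.0], [0.0, -0.0, -1.0]]
force: [-1.2, 0.5, 1.4]
gripper_width: 0.0855
```

Run:
```python
from h import *
st=manip.read_state(); print(np.round(st['eef_pos'],4))
s=snap('wrist','w4')
for q,z in dict(wheel_b1=.011,wheel_a1=.019,tray_lip=.008,tray_grip=.066).items(): pts(s,'wrist',q,z,5)
s=snap('top','t4')
for q,z in dict(lid_knob=.175,lid_hole=.16,tub_hole=.15,plunger_top=.122,pin_head=.112,wheel_a1=.019).items(): pts(s,'top',q,z,3)
```

```text
[ 0.4592 -0.1795  0.2884]
wrist wheel_b1 0.76 (330, 199) [ 0.4462 -0.2547  0.011 ]
wrist wheel_a1 0.95 (348, 56) [ 0.619  -0.2229  0.019 ]
wrist wheel_a1 0.87 (310, 49) [ 0.6152 -0.1778  0.019 ]
wrist wheel_a1 0.76 (325, 92) [ 0.5739 -0.2082  0.019 ]
wrist wheel_a1 0.2 (323, 85) [ 0.5815 -0.203   0.019 ]
wrist tray_lip 0.64 (324, 151) [ 0.5061 -0.2291  0.008 ]
top lid_hole 0.81 (172, 251) [0.3806 0.2621 0.16  ]
top tub_hole 0.68 (270, 168) [0.5902 0.0075 0.15  ]
top tub_hole 0.19 (114, 237) [0.4195 0.4134 0.15  ]
top plunger_top 0.66 (176, 208) [0.4912 0.2604 0.122 ]
top pin_head 0.61 (231, 221) [0.454 0.116 0.112]
top wheel_a1 0.54 (342, 181) [ 0.5634 -0.2038  0.019 ]
top wheel_a1 0.42 (330, 166) [ 0.6084 -0.1685  0.019 ]
```

View pics/w4.png

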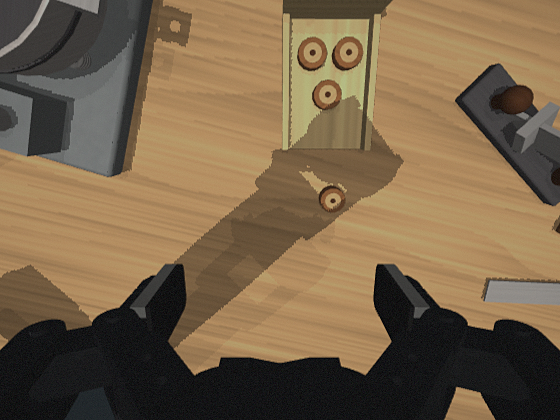

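View pics/t4.png

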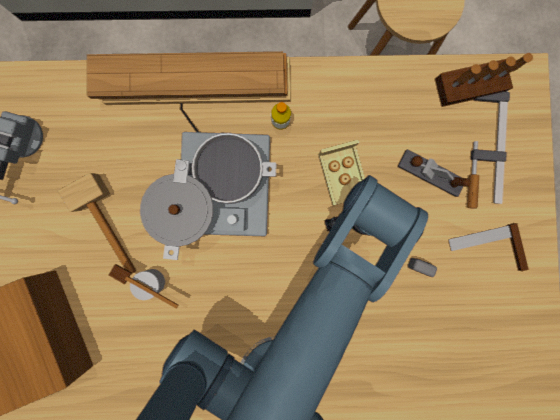

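Request:
servo_tool(
  commands=[
    {"slide": [-4,-25.2,0],"turn": [0,0,0]},
    {"slide": [-4,-25.2,-20],"turn": [0,0,0]},
    {"slide": [-3.7,-25.3,-30],"turn": [0,0,0]},
    {"slide": [0,0,-35],"turn": [0,0,0]},
    {"slide": [0,0,-35],"turn": [0,0,0]},
    {"slide": [0,0,-35],"turn": [0,0,0]},
    {"slide": [0,0,-35],"turn": [0,0,0]},
    {"slide": [0,0,-35],"turn": [0,0,0]},
    {"slide": [0,0,-25],"turn": [0,0,0]},
    {"slide": [0,0,-20],"turn": [0,0,0]},
    {"slide": [0,0,-10],"turn": [0,0,0]},
    {"slide": [0,0,0],"turn": [0,0,0]},
    {"slide": [0,0,0],"turn": [0,0,0]},
  ],
)

```text
t: 12.0
eef_pos: [0.4481, -0.2542, 0.0087]
orientation: [[0.968, 0.25, 0.0], [0.25, -0.968, -0.0], [0.0, 0.0, -1.0]]
force: [0.0, -0.6, 0.0]
gripper_width: 0.0856
```

Request:
servo_tool(
  commands=[
    {"slide": [0,0,0],"turn": [0,0,0]},
    {"slide": [0,0,0],"turn": [0,0,0]},
    {"slide": [0,0,0],"turn": [0,0,0]},
    {"slide": [0,0,0],"turn": [0,0,0]},
    {"slide": [0,0,0],"turn": [0,0,0]},
    {"slide": [0,0,0],"turn": [0,0,0]},
    {"slide": [0,0,0],"turn": [0,0,0]},
    {"slide": [0,0,0],"turn": [0,0,0]},
    {"slide": [0,0,0],"turn": [0,0,0]},
  ],
  gripper=1,
  force=25,
)

```text
t: 12.75
eef_pos: [0.4483, -0.2544, 0.0093]
orientation: [[0.968, 0.25, 0.001], [0.25, -0.968, -0.001], [0.001, 0.001, -1.0]]
force: [-2.3, 1.7, 7.5]
gripper_width: 0.0325
```

Request:
servo_tool(
  commands=[
    {"slide": [0,0,20],"turn": [0,0,0]},
    {"slide": [0,0,30],"turn": [0,0,0]},
    {"slide": [0,0,30],"turn": [0,0,0]},
    {"slide": [21.4,8.6,0],"turn": [0,0,0]},
    {"slide": [21.4,8.6,0],"turn": [0,0,0]},
    {"slide": [21.4,8.6,0],"turn": [0,0,0]},
    {"slide": [21.4,8.6,0],"turn": [0,0,0]},
    {"slide": [0,0,0],"turn": [0,0,0]},
    {"slide": [0,0,0],"turn": [0,0,0]},
  ],
)

```text
t: 13.5
eef_pos: [0.5338, -0.2191, 0.0882]
orientation: [[0.968, 0.252, -0.0], [0.252, -0.968, -0.0], [-0.0, 0.0, -1.0]]
force: [-1.3, -0.7, -1.0]
gripper_width: 0.0326
```

Run:
```python
from h import *
st=manip.read_state(); print(np.round(st['eef_pos'],4),st['gripper_width'])
s=snap('wrist','w5')
for q,z in dict(wheel_b1=.09,wheel_a1=.019).items(): pts(s,'wrist',q,z,5)
print(proj(s,[st['eef_pos']]))
```

```text
[ 0.5338 -0.2191  0.0882] 0.03261829865313321
wrist wheel_b1 0.88 (281, 273) [ 0.5326 -0.2209  0.09  ]
wrist wheel_a1 0.79 (282, 167) [ 0.573  -0.2118  0.019 ]
wrist wheel_a1 0.6 (318, 97) [ 0.6213 -0.2222  0.019 ]
wrist wheel_a1 0.56 (247, 94) [ 0.6119 -0.1789  0.019 ]
[[277.87652148 268.13124844]]
```

View pics/w5.png

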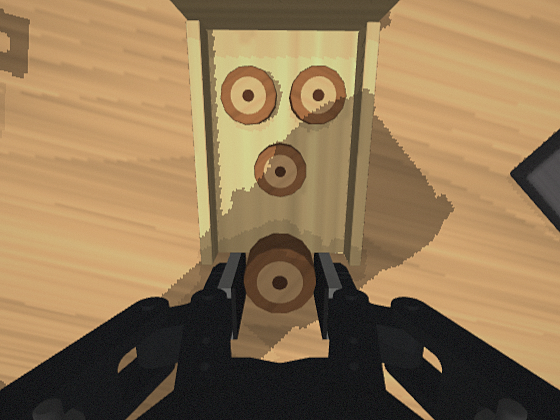

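Request:
servo_tool(
  commands=[
    {"slide": [0,0,-20],"turn": [0,0,0]},
    {"slide": [0,0,-20],"turn": [0,0,0]},
    {"slide": [0,0,-18],"turn": [0,0,0]},
    {"slide": [0,0,-8],"turn": [0,0,0]},
    {"slide": [0,0,-5],"turn": [0,0,0]},
    {"slide": [0,0,0],"turn": [0,0,0]},
    {"slide": [0,0,0],"turn": [0,0,0]},
  ],
)

```text
t: 14.23
eef_pos: [0.5335, -0.2201, 0.0179]
orientation: [[0.968, 0.25, 0.001], [0.25, -0.968, -0.001], [0.001, 0.001, -1.0]]
force: [-0.1, -0.1, -0.6]
gripper_width: 0.0328
```

Request:
servo_tool(
  commands=[
    {"slide": [0,0,0],"turn": [0,0,0]},
    {"slide": [0,0,0],"turn": [0,0,0]},
    {"slide": [0,0,0],"turn": [0,0,0]},
    {"slide": [0,0,0],"turn": [0,0,0]},
    {"slide": [0,0,0],"turn": [0,0,0]},
    {"slide": [0,0,10],"turn": [0,0,0]},
    {"slide": [0,0,20],"turn": [0,0,0]},
    {"slide": [0,0,30],"turn": [0,0,0]},
    {"slide": [-10,0,40],"turn": [0,0,0]},
    {"slide": [-20,0,30],"turn": [0,0,0]},
    {"slide": [-20,0,30],"turn": [0,0,0]},
    {"slide": [0,0,0],"turn": [0,0,0]},
    {"slide": [0,0,0],"turn": [0,0,0]},
  ],
  gripper=0.42,
)

```text
t: 15.32
eef_pos: [0.4841, -0.2204, 0.1805]
orientation: [[0.968, 0.249, 0.005], [0.25, -0.968, -0.003], [0.004, 0.005, -1.0]]
force: [-0.3, -0.5, -0.7]
gripper_width: 0.0496
```

Run:
```python
from h import *
st=manip.read_state(); print(np.round(st['eef_pos'],4),st['gripper_width'])
s=snap('wrist','w6')
for q,z in dict(wheel_b1=.019,wheel_a1=.019,tray_grip=.066,tray_lip=.008).items(): pts(s,'wrist',q,z,5)
W=cloud(s).reshape(-1,3)
b=W[(W[:,2]>.07)&(W[:,2]<.09)&(W[:,0]>.6)]
print(len(b),cv2.minAreaRect((b[:,:2]*1000).astype(np.float32)) if len(b)>5 else '')
s=snap('top','t6')
pts(s,'top','tray_grip',.066)
```

```text
[ 0.4841 -0.2204  0.1805] 0.04962372291128758
wrist wheel_b1 0.91 (289, 148) [ 0.5312 -0.2188  0.019 ]
wrist wheel_b1 0.43 (290, 99) [ 0.5738 -0.209   0.019 ]
wrist wheel_a1 0.91 (258, 75) [ 0.5862 -0.1762  0.019 ]
wrist wheel_a1 0.76 (289, 100) [ 0.573  -0.2084  0.019 ]
wrist wheel_a1 0.63 (318, 48) [ 0.62  -0.222  0.019]
wrist tray_lip 0.57 (293, 173) [ 0.5084 -0.2293  0.008 ]
0 
top tray_grip 0.86 (340, 149) [ 0.6524 -0.192   0.066 ]
top tray_grip 0.4 (172, 209) [0.4926 0.2823 0.066 ]
```

View pics/w6.png

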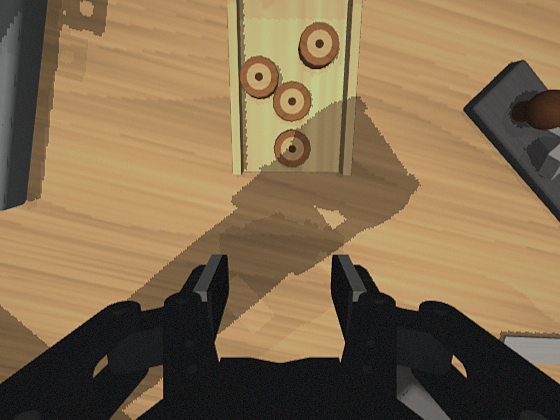

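Request:
servo_tool(
  commands=[
    {"slide": [13,2.5,0],"turn": [0,0,7]},
    {"slide": [13,2.5,0],"turn": [0,0,7]},
    {"slide": [13,2.5,0],"turn": [0,0,7]},
    {"slide": [13,2.5,0],"turn": [0,0,7]},
    {"slide": [13,2.5,0],"turn": [0,0,7]},
    {"slide": [13,2.5,0],"turn": [0,0,7]},
    {"slide": [13,2.5,0],"turn": [0,0,7]},
    {"slide": [13,2.5,0],"turn": [0,0,7]},
    {"slide": [13,2.5,0],"turn": [0,0,7]},
    {"slide": [13,2.5,0],"turn": [0,0,7]},
    {"slide": [13,2.5,0],"turn": [0,0,7]},
    {"slide": [13,2.5,0],"turn": [0,0,7]},
    {"slide": [13,0,0],"turn": [0,0,6]},
    {"slide": [0,0,0],"turn": [0,0,0]},
    {"slide": [0,0,0],"turn": [0,0,0]},
  ],
  gripper=0,
)

```text
t: 16.92
eef_pos: [0.6523, -0.1893, 0.1762]
orientation: [[-0.248, 0.969, -0.002], [0.969, 0.248, 0.001], [0.001, -0.001, -1.0]]
force: [0.3, 0.1, 0.0]
gripper_width: 0.0853
```

Run:
```python
from h import *
st=manip.read_state(); print(np.round(st['eef_pos'],4),np.round(st['qpos'],3),np.round(st['orientation'],3).tolist())
s=snap('wrist','w7')
W=cloud(s).reshape(-1,3)
b=W[(W[:,2]>.072)&(W[:,2]<.088)&(W[:,0]>.6)&(W[:,0]<.72)&(W[:,1]<-.1)&(W[:,1]>-.28)]
print(len(b),cv2.minAreaRect((b[:,:2]*1000).astype(np.float32)) if len(b)>5 else '')
pts(s,'wrist','tray_grip',.066)
s=snap('top','t7')
W=cloud(s).reshape(-1,3)
print('far', [ (x,np.nanmax(W[(W[:,0]>x)&(W[:,0]<x+.04)&(W[:,1]>-.02)&(W[:,1]<.4)][:,2])) for x in (.72,.76,.8,.84,.88)])
```

```text
[ 0.6523 -0.1893  0.1762] [-0.449  0.361  1.518 -0.     1.264 -0.7  ] [[-0.248, 0.969, -0.002], [0.969, 0.248, 0.001], [0.001, -0.001, -1.0]]
1720 ((659.1997680664062, -188.6402587890625), (9.909296035766602, 109.19689178466797), 14.533244132995605)
wrist tray_grip 0.7 (288, 213) [ 0.6592 -0.1903  0.066 ]
far [(0.72, np.float64(0.1530863695682581)), (0.76, np.float64(0.15110244749685436)), (0.8, np.float64(0.08875268857013476)), (0.84, np.float64(0.08911005008952053)), (0.88, np.float64(0.08818461118107558))]
```

View pics/w7.png

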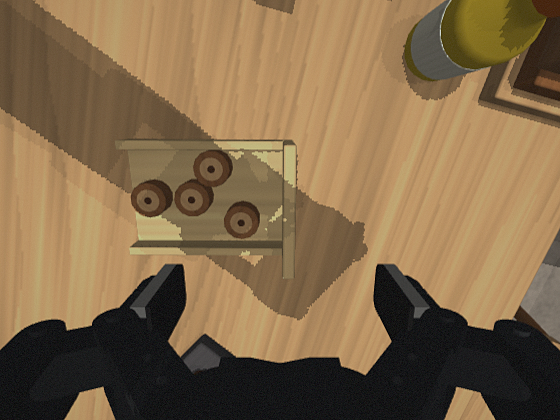

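Request:
servo_tool(
  commands=[
    {"slide": [6.8,0.6,-10],"turn": [0,0,0]},
    {"slide": [0,0,-25],"turn": [0,0,0]},
    {"slide": [0,0,-25],"turn": [0,0,0]},
    {"slide": [0,0,-25],"turn": [0,0,0]},
    {"slide": [0,0,-25],"turn": [0,0,0]},
    {"slide": [0,0,-18],"turn": [0,0,0]},
    {"slide": [0,0,0],"turn": [0,0,0]},
    {"slide": [0,0,0],"turn": [0,0,0]},
  ],
)

```text
t: 17.73
eef_pos: [0.6582, -0.1886, 0.0478]
orientation: [[-0.25, 0.968, -0.003], [0.968, 0.25, 0.001], [0.002, -0.002, -1.0]]
force: [0.7, -0.0, 0.3]
gripper_width: 0.0854
```

Request:
servo_tool(
  commands=[
    {"slide": [0,0,0],"turn": [0,0,0]},
    {"slide": [0,0,0],"turn": [0,0,0]},
    {"slide": [0,0,0],"turn": [0,0,0]},
    {"slide": [0,0,0],"turn": [0,0,0]},
    {"slide": [0,0,0],"turn": [0,0,0]},
    {"slide": [0,0,0],"turn": [0,0,0]},
    {"slide": [0,0,0],"turn": [0,0,0]},
    {"slide": [0,0,0],"turn": [0,0,0]},
    {"slide": [0,0,0],"turn": [0,0,0]},
    {"slide": [0,0,0],"turn": [0,0,0]},
    {"slide": [0,0,0],"turn": [0,0,0]},
  ],
  gripper=1,
  force=70,
)

```text
t: 18.65
eef_pos: [0.6596, -0.189, 0.0499]
orientation: [[-0.25, 0.968, 0.001], [0.968, 0.25, -0.0], [-0.001, 0.001, -1.0]]
force: [0.3, 0.8, 4.4]
gripper_width: 0.0092
```

Request:
servo_tool(
  commands=[
    {"slide": [0,0,5],"turn": [0,0,0]},
    {"slide": [0,0,10],"turn": [0,0,0]},
    {"slide": [0,0,15],"turn": [-0.3,1.2,0]},
    {"slide": [0,0,20],"turn": [-0.4,1.5,0]},
    {"slide": [0,0,20],"turn": [-0.4,1.5,0]},
    {"slide": [0,0,20],"turn": [0,0,0]},
    {"slide": [0,0,20],"turn": [0,0,0]},
    {"slide": [0,0,20],"turn": [0,0,0]},
    {"slide": [0,0,20],"turn": [0,0,0]},
    {"slide": [0,0,20],"turn": [0,0,0]},
    {"slide": [0,0,20],"turn": [0,0,0]},
    {"slide": [0,0,20],"turn": [0,0,0]},
    {"slide": [0,0,15],"turn": [0,0,0]},
    {"slide": [0,0,10],"turn": [0,0,0]},
    {"slide": [0,0,5],"turn": [0,0,0]},
    {"slide": [0,0,0],"turn": [0,0,0]},
  ],
)

```text
t: 19.98
eef_pos: [0.6594, -0.1891, 0.2902]
orientation: [[-0.25, 0.966, -0.072], [0.968, 0.249, -0.02], [-0.001, -0.075, -0.997]]
force: [1.1, -0.7, -2.6]
gripper_width: 0.009
```

Run:
```python
from h import *
st=manip.read_state(); print(np.round(st['eef_pos'],4),np.round(st['qpos'],3),np.round(st['force'],1),st['gripper_width'])
s=snap('wrist','w8'); snap('top','t8')
```

```text
[ 0.6594 -0.1891  0.2902] [-0.426  0.327  1.352 -0.048  1.52  -0.675] [ 1.1 -0.7 -2.6] 0.009043946706540778
```

View pics/w8.png

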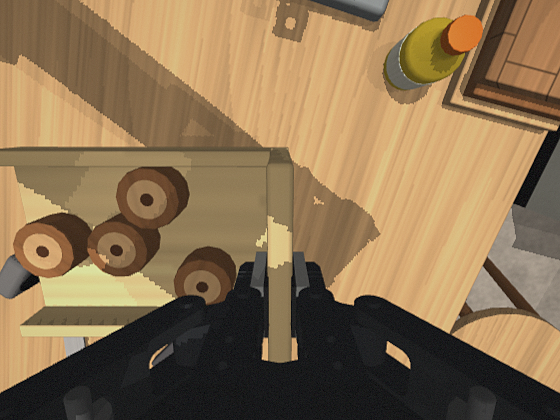

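Request:
servo_tool(
  commands=[
    {"slide": [4,11,0],"turn": [0,0,0]},
    {"slide": [7,20,0],"turn": [0,0,0]},
    {"slide": [8,22,0],"turn": [0,0,0]},
    {"slide": [8,22,0],"turn": [0,0,0]},
    {"slide": [8,22,0],"turn": [0,0,0]},
    {"slide": [8,22,0],"turn": [0,0,0]},
    {"slide": [8,22,0],"turn": [0,0,0]},
    {"slide": [8,22,0],"turn": [0,0,0]},
    {"slide": [8,22,0],"turn": [0,0,0]},
    {"slide": [8,22,0],"turn": [0,0,0]},
    {"slide": [8,22,0],"turn": [0,0,0]},
    {"slide": [8,22,0],"turn": [0,0,0]},
    {"slide": [8,22,0],"turn": [0,0,0]},
    {"slide": [8,22,0],"turn": [0,0,0]},
    {"slide": [8,22,0],"turn": [0,0,0]},
    {"slide": [8,22,0],"turn": [0,0,0]},
    {"slide": [2,15,0],"turn": [0,0,0]},
    {"slide": [0,0,0],"turn": [0,0,0]},
    {"slide": [0,0,0],"turn": [0,0,0]},
    {"slide": [0,0,0],"turn": [0,0,0]},
  ],
)

```text
t: 21.75
eef_pos: [0.7839, 0.1644, 0.2887]
orientation: [[-0.25, 0.965, -0.074], [0.968, 0.249, -0.02], [-0.001, -0.077, -0.997]]
force: [-0.3, -0.7, -2.0]
gripper_width: 0.0094
```

Run:
```python
from h import *
st=manip.read_state(); print(np.round(st['eef_pos'],4),np.round(st['qpos'],3),np.round(st['force'],1),st['gripper_width'])
R=st['orientation']; d=-R[:,1]; d=np.array([d[0],d[1]])/np.hypot(d[0],d[1]); print(d, np.degrees(np.arcsin(-R[2,1])))
s=snap('wrist','w9'); s=snap('top','t9')
pts(s,'top','mouth',.15); pts(s,'top','tray_lip',.26)
C=np.array([.597,.117]);L=C-.035*d
prev=np.array(st['eef_pos'])
for a in np.arange(-4,53,6):
    r=np.radians(a);D=.155*np.cos(r)-.042*np.sin(r);Z=.155*np.sin(r)+.042*np.cos(r)
    lz=np.interp(a,[-4,20],[.25,.172])
    p=np.r_[L-D*d,lz+Z]; print(a,np.round(p,3),np.round((p-prev)*1000,1)); prev=p
```

```text
[0.7839 0.1644 0.2887] [ 0.07   0.622  0.96  -0.015  1.635 -0.182] [-0.3 -0.7 -2. ] 0.00936574818260623
[-0.96832576 -0.24969025] 4.410832773087823
top mouth 0.89 (228, 167) [0.5959 0.1154 0.15  ]
top mouth 0.62 (234, 173) [0.5784 0.101  0.15  ]
top tray_lip 0.79 (220, 142) [0.6396 0.1222 0.26  ]
-4 [0.783 0.165 0.281] [-0.4  0.6 -7.6]
2 [0.779 0.164 0.278] [-4.  -1.  -3.2]
8 [0.774 0.163 0.274] [-5.6 -1.4 -3.7]
14 [0.767 0.161 0.27 ] [-7.2 -1.9 -4.4]
20 [0.758 0.159 0.264] [-8.7 -2.2 -5.3]
26 [0.748 0.156 0.278] [-10.1  -2.6  13.2]
32 [0.737 0.153 0.29 ] [-11.3  -2.9  12.1]
38 [0.724 0.15  0.301] [-12.5  -3.2  10.8]
44 [0.711 0.146 0.31 ] [-13.5  -3.5   9.4]
50 [0.696 0.143 0.318] [-14.4  -3.7   7.8]
```

View pics/t9.png

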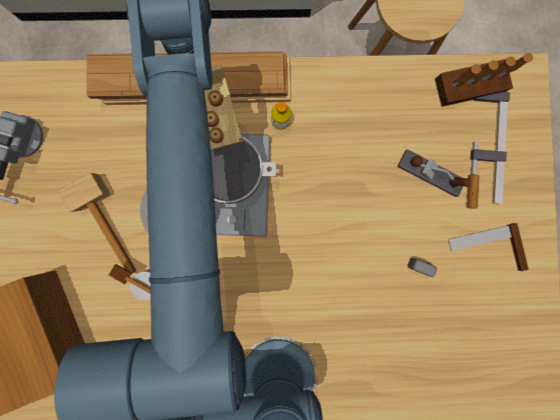

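View pics/w9.png

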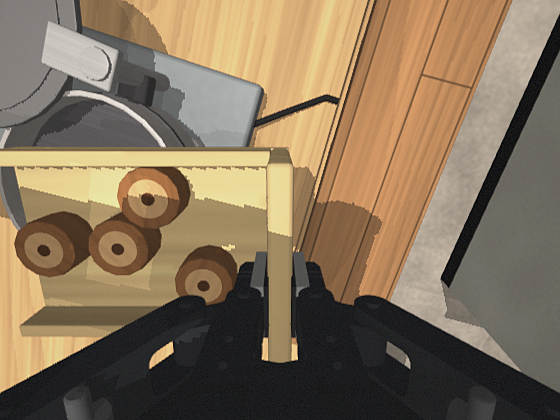

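Request:
servo_tool(
  commands=[
    {"slide": [0,0,-8],"turn": [0,0,0]},
    {"slide": [-4,-1,-3],"turn": [1.5,-5.8,0]},
    {"slide": [-5.6,-1.4,-4],"turn": [1.5,-5.8,0]},
    {"slide": [-7.2,-1.9,-4.5],"turn": [1.5,-5.8,0]},
    {"slide": [-4.3,-1.1,-2.5],"turn": [0.75,-2.9,0]},
    {"slide": [-4.3,-1.1,-2.5],"turn": [0.75,-2.9,0]},
    {"slide": [-5,-1.3,6.6],"turn": [0.75,-2.9,0]},
    {"slide": [-5,-1.3,6.6],"turn": [0.75,-2.9,0]},
    {"slide": [-5.6,-1.5,6],"turn": [0.75,-2.9,0]},
    {"slide": [-5.6,-1.5,6],"turn": [0.75,-2.9,0]},
    {"slide": [-6.2,-1.6,5.4],"turn": [0.75,-2.9,0]},
    {"slide": [-6.2,-1.6,5.4],"turn": [0.75,-2.9,0]},
    {"slide": [-6.7,-1.7,4.7],"turn": [0.75,-2.9,0]},
    {"slide": [-6.7,-1.7,4.7],"turn": [0.75,-2.9,0]},
    {"slide": [0,0,0],"turn": [0,0,0]},
    {"slide": [0,0,0],"turn": [0,0,0]},
    {"slide": [0,0,0],"turn": [0,0,0]},
  ],
)

```text
t: 23.37
eef_pos: [0.712, 0.1461, 0.3104]
orientation: [[-0.25, 0.702, 0.667], [0.968, 0.181, 0.172], [-0.0, 0.689, -0.725]]
force: [-0.3, 0.2, -2.3]
gripper_width: 0.0091
```

Run:
```python
from h import *
st=manip.read_state(); print(np.round(st['eef_pos'],4),np.round(st['qpos'],3),np.round(st['force'],1),st['gripper_width'])
R=st['orientation']; print(np.degrees(np.arcsin(-R[2,1])))
s=snap('wrist','w10'); s=snap('scene','s10')
```

```text
[0.712  0.1461 0.3104] [-0.019  0.008  1.801  0.325  0.616 -0.467] [-0.3  0.2 -2.3] 0.009061315244505527
-43.54717376314317
```

View pics/w10.png

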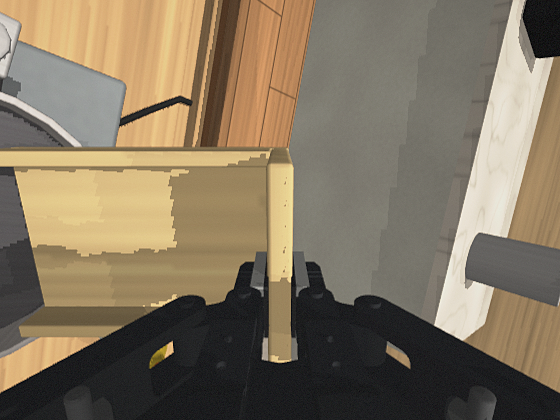

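View pics/s10.png

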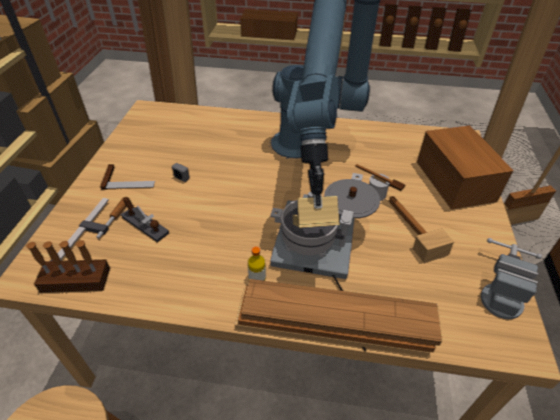

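Request:
servo_tool(
  commands=[
    {"slide": [10,2.6,10],"turn": [0,0,0]},
    {"slide": [12,3,5],"turn": [-1.55,6.02,0]},
    {"slide": [12,3,0],"turn": [-1.55,6.02,0]},
    {"slide": [12,3,0],"turn": [-1.55,6.02,0]},
    {"slide": [10,2.5,0],"turn": [-1.55,6.02,0]},
    {"slide": [10,2.5,0],"turn": [-1.55,6.02,0]},
    {"slide": [5,2,0],"turn": [-1.55,6.02,0]},
    {"slide": [0,0,0],"turn": [-1.55,6.02,0]},
    {"slide": [0,0,0],"turn": [0,0,0]},
    {"slide": [0,0,0],"turn": [0,0,0]},
  ],
)

```text
t: 24.3
eef_pos: [0.784, 0.1652, 0.3227]
orientation: [[-0.25, 0.968, 0.001], [0.968, 0.25, 0.001], [0.001, 0.001, -1.0]]
force: [0.2, 0.1, -2.3]
gripper_width: 0.0095
```

Run:
```python
from h import *
st=manip.read_state(); print(np.round(st['eef_pos'],4),np.round(st['qpos'],3),np.round(st['force'],1),np.round(st['orientation'],3).tolist())
s=snap('top','t11')
cv2.imwrite('pics/t11c.png',cv2.resize(s['image'][90:270,130:330,::-1],None,fx=4,fy=3.3)[:600])
for q,z in dict(wheel_a1=.08,wheel_b1=.08).items(): pts(s,'top',q,z,5)
```

```text
[0.784  0.1652 0.3227] [ 6.600e-02  5.590e-01  9.880e-01  1.000e-03  1.594e+00 -1.860e-01] [ 0.2  0.1 -2.3] [[-0.25, 0.968, 0.001], [0.968, 0.25, 0.001], [0.001, 0.001, -1.0]]
top wheel_a1 0.66 (115, 237) [0.4187 0.4367 0.08  ]
```

View pics/t11c.png

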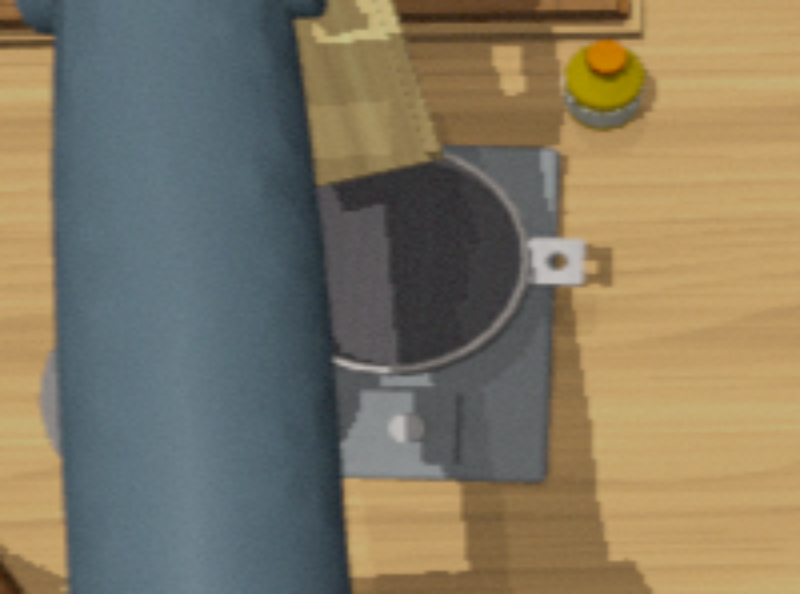

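Request:
servo_tool(
  commands=[
    {"slide": [-4,-14,0],"turn": [0,0,0]},
    {"slide": [-7.8,-22,0],"turn": [0,0,0]},
    {"slide": [-7.8,-22,0],"turn": [0,0,0]},
    {"slide": [-7.8,-22,0],"turn": [0,0,0]},
    {"slide": [-7.8,-22,0],"turn": [0,0,0]},
    {"slide": [-7.8,-22,0],"turn": [0,0,0]},
    {"slide": [-7.8,-22,0],"turn": [0,0,0]},
    {"slide": [-7.8,-22,0],"turn": [0,0,0]},
    {"slide": [-7.8,-22,0],"turn": [0,0,0]},
    {"slide": [-7.8,-22,0],"turn": [0,0,0]},
    {"slide": [-7.8,-22,0],"turn": [0,0,0]},
    {"slide": [-7.8,-22,0],"turn": [0,0,0]},
    {"slide": [-7.8,-22,0],"turn": [0,0,0]},
    {"slide": [-7.8,-22,0],"turn": [0,0,0]},
    {"slide": [-7.8,-22,0],"turn": [0,0,0]},
    {"slide": [-7.8,-22,0],"turn": [0,0,0]},
    {"slide": [-4,-10,0],"turn": [0,0,0]},
    {"slide": [0,0,0],"turn": [0,0,0]},
    {"slide": [0,0,0],"turn": [0,0,0]},
  ],
)

```text
t: 26.03
eef_pos: [0.6572, -0.1891, 0.3258]
orientation: [[-0.249, 0.969, 0.002], [0.969, 0.249, 0.001], [0.0, 0.002, -1.0]]
force: [0.0, -0.8, -0.9]
gripper_width: 0.0089
```

Run:
```python
from h import *
st=manip.read_state(); print(np.round(st['eef_pos'],4),np.round(st['orientation'],3).tolist())
s=snap('top','t12')
cv2.imwrite('pics/t12c.png',cv2.resize(s['image'][90:270,130:380,::-1],None,fx=3.2,fy=3.2))
for q,z in dict(wheel_a1=.08,wheel_b1=.08).items(): pts(s,'top',q,z,5)
```

```text
[ 0.6572 -0.1891  0.3258] [[-0.249, 0.969, 0.002], [0.969, 0.249, 0.001], [0.0, 0.002, -1.0]]
top wheel_b1 0.42 (114, 235) [0.4225 0.4396 0.08  ]
```

View pics/t12c.png

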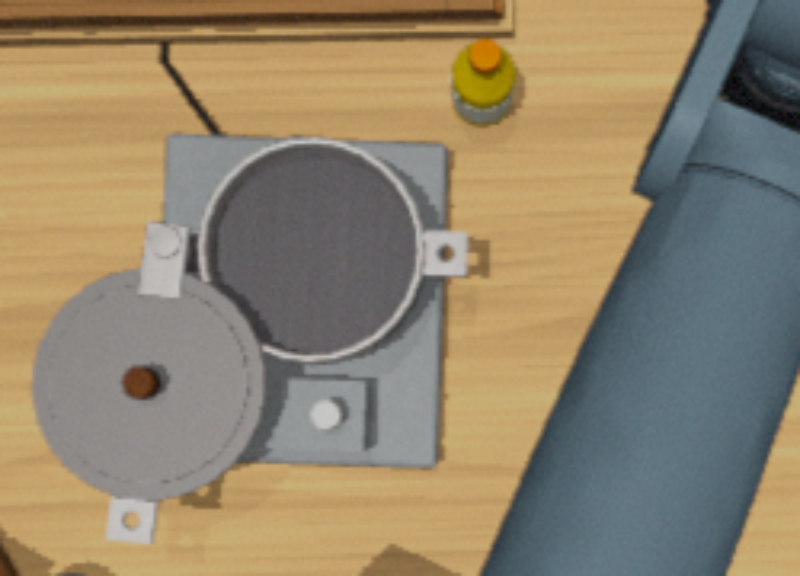

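Run:
```python
from h import *
s=snap('scene','s12')
cv2.imwrite('pics/s12c.png',cv2.resize(s['image'][150:330,190:440,::-1],None,fx=3.2,fy=3.2))
for q,z in dict(wheel_a1=None,wheel_b1=None).items(): pts(s,'scene',q,z,5)
W=cloud(s).reshape(-1,3); d=np.hypot(W[:,0]-.597,W[:,1]-.117)<.07
print(np.histogram(W[d][:,2],bins=np.arange(.05,.21,.01)))
```

```text
scene wheel_a1 0.25 (209, 156) [ 0.1542 -0.3579  0.0021]
scene wheel_b1 0.63 (147, 226) [ 0.6031 -0.4531  0.0233]
(array([  0,   0,   0,   0,   0,   0, 728, 243,   0,   0,   0,   0,   0,
         0,   0]), array([0.05, 0.06, 0.07, 0.08, 0.09, 0.1 , 0.11, 0.12, 0.13, 0.14, 0.15,
       0.16, 0.17, 0.18, 0.19, 0.2 ]))
```

View pics/s12c.png

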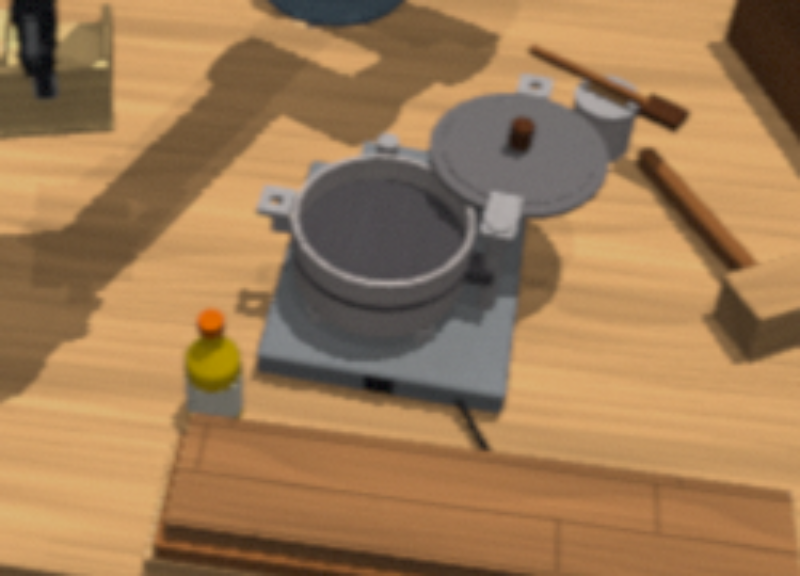

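Request:
servo_tool(
  commands=[
    {"slide": [2,0,-15],"turn": [0,0,0]},
    {"slide": [0,0,-30],"turn": [0,0,0]},
    {"slide": [0,0,-30],"turn": [0,0,0]},
    {"slide": [0,0,-30],"turn": [0,0,0]},
    {"slide": [0,0,-30],"turn": [0,0,0]},
    {"slide": [0,0,-30],"turn": [0,0,0]},
    {"slide": [0,0,-30],"turn": [0,0,0]},
    {"slide": [0,0,-30],"turn": [0,0,0]},
    {"slide": [0,0,-20],"turn": [0,0,0]},
    {"slide": [0,0,-15],"turn": [0,0,0]},
    {"slide": [0,0,-8],"turn": [0,0,0]},
    {"slide": [0,0,0],"turn": [0,0,0]},
    {"slide": [0,0,-3],"turn": [0,0,0]},
    {"slide": [0,0,-3],"turn": [0,0,0]},
    {"slide": [0,0,0],"turn": [0,0,0]},
    {"slide": [0,0,0],"turn": [0,0,0]},
  ],
)

```text
t: 27.67
eef_pos: [0.6604, -0.1893, 0.0523]
orientation: [[-0.25, 0.968, 0.003], [0.968, 0.25, 0.0], [-0.001, 0.003, -1.0]]
force: [0.1, -0.1, -1.9]
gripper_width: 0.0091
```

Request:
servo_tool(
  commands=[
    {"slide": [0,0,-1.5],"turn": [0,0,0]},
    {"slide": [0,0,-0.8],"turn": [0,0,0]},
    {"slide": [0,0,0],"turn": [0,0,0]},
    {"slide": [0,0,0],"turn": [0,0,0]},
    {"slide": [0,0,0],"turn": [0,0,0]},
  ],
)

```text
t: 28.08
eef_pos: [0.6604, -0.1893, 0.0499]
orientation: [[-0.25, 0.968, 0.002], [0.968, 0.25, 0.0], [-0.0, 0.002, -1.0]]
force: [-0.6, 0.2, 3.9]
gripper_width: 0.0087
```

Request:
servo_tool(
  commands=[
    {"slide": [0,0,0],"turn": [0,0,0]},
    {"slide": [0,0,0],"turn": [0,0,0]},
    {"slide": [0,0,0],"turn": [0,0,0]},
    {"slide": [0,0,0],"turn": [0,0,0]},
    {"slide": [0,0,0],"turn": [0,0,0]},
    {"slide": [0,0,0],"turn": [0,0,0]},
    {"slide": [0,0,15],"turn": [0,0,0]},
    {"slide": [0,0,35],"turn": [0,0,0]},
    {"slide": [0,0,35],"turn": [0,0,0]},
    {"slide": [0,0,35],"turn": [0,0,0]},
    {"slide": [0,0,35],"turn": [0,0,0]},
    {"slide": [0,0,35],"turn": [0,0,0]},
    {"slide": [0,0,30],"turn": [0,0,0]},
    {"slide": [-12,30,0],"turn": [0,0,0]},
    {"slide": [-12,30,0],"turn": [0,0,0]},
    {"slide": [-12,30,0],"turn": [0,0,0]},
    {"slide": [-12,30,0],"turn": [0,0,0]},
  ],
  gripper=0,
)

```text
t: 29.5
eef_pos: [0.6112, -0.068, 0.2705]
orientation: [[-0.249, 0.968, 0.003], [0.968, 0.249, 0.0], [-0.0, 0.003, -1.0]]
force: [-0.1, 1.0, 0.6]
gripper_width: 0.0853
```

Request:
servo_tool(
  commands=[
    {"slide": [-12,30,0],"turn": [0,0,0]},
    {"slide": [-12,30,0],"turn": [0,0,0]},
    {"slide": [-12,30,0],"turn": [0,0,0]},
    {"slide": [-12,30,0],"turn": [0,0,0]},
    {"slide": [0,0,0],"turn": [0,0,0]},
    {"slide": [0,0,0],"turn": [0,0,0]},
  ],
)

```text
t: 30.0
eef_pos: [0.5634, 0.0522, 0.2703]
orientation: [[-0.252, 0.968, 0.003], [0.968, 0.252, 0.0], [-0.0, 0.003, -1.0]]
force: [-0.2, 0.1, 0.0]
gripper_width: 0.0855
```

Run:
```python
from h import *
st=manip.read_state(); print(np.round(st['eef_pos'],4),np.round(st['qpos'],3))
s=snap('wrist','w13')
for q,z in dict(lid_knob=.175,lid_hole=.16,tub_hole=.15,plunger_top=.122,pin_head=.112,mouth=.15,wheel_a1=.08).items(): pts(s,'wrist',q,z,3)
W=cloud(s).reshape(-1,3)
k=W[(W[:,2]>.178)&(W[:,2]<.21)&(W[:,1]>.18)&(W[:,0]>.42)&(W[:,0]<.54)];print(len(k),k.mean(0) if len(k) else'')
s=snap('top','t13')
```

```text
[0.5634 0.0522 0.2703] [-1.080e-01  1.600e-02  1.738e+00  1.000e-03  1.385e+00 -3.640e-01]
wrist tub_hole 0.91 (297, 256) [0.5895 0.0113 0.15  ]
wrist tub_hole 0.15 (392, 265) [0.675  0.0241 0.15  ]
wrist plunger_top 0.22 (187, 101) [0.4644 0.1154 0.122 ]
wrist pin_head 0.74 (317, 132) [0.581  0.1194 0.112 ]
wrist pin_head 0.6 (188, 106) [0.4635 0.1117 0.112 ]
wrist mouth 0.78 (337, 138) [0.5937 0.1188 0.15  ]
wrist wheel_a1 0.37 (189, 103) [0.4547 0.1139 0.08  ]
0
```

View pics/w13.png

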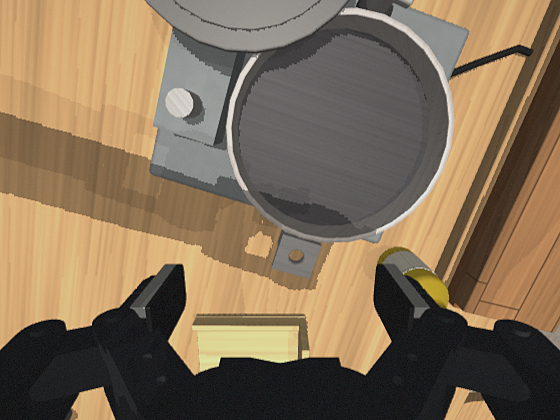

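View pics/t13.png

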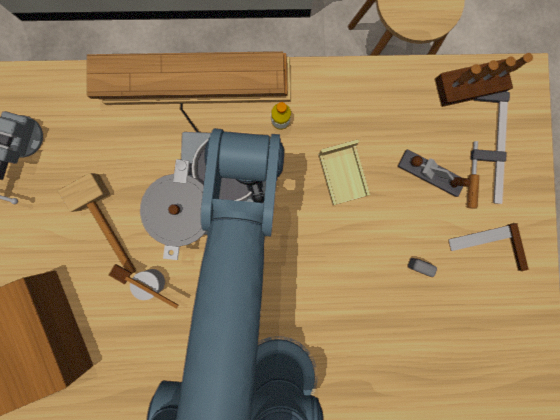

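Request:
servo_tool(
  commands=[
    {"slide": [-11,28.5,0],"turn": [0,0,0]},
    {"slide": [-11,28.5,0],"turn": [0,0,0]},
    {"slide": [-11,28.5,0],"turn": [0,0,0]},
    {"slide": [-11,28.5,0],"turn": [0,0,0]},
    {"slide": [-11,28.5,0],"turn": [0,0,0]},
    {"slide": [-11,28.5,0],"turn": [0,0,0]},
    {"slide": [-11,28.5,0],"turn": [0,0,0]},
    {"slide": [0,0,0],"turn": [0,0,0]},
    {"slide": [0,0,-25],"turn": [0,0,0]},
    {"slide": [0,0,-25],"turn": [0,0,0]},
    {"slide": [0,0,-25],"turn": [0,0,0]},
    {"slide": [0,0,-25],"turn": [0,0,0]},
    {"slide": [0,0,0],"turn": [0,0,0]},
    {"slide": [0,0,0],"turn": [0,0,0]},
  ],
)

```text
t: 31.62
eef_pos: [0.4862, 0.2498, 0.1679]
orientation: [[-0.249, 0.968, -0.002], [0.968, 0.249, -0.0], [0.0, -0.002, -1.0]]
force: [0.8, -0.6, 1.4]
gripper_width: 0.0855
```

Request:
servo_tool(
  commands=[
    {"slide": [0,0,0],"turn": [0,0,0]},
    {"slide": [0,0,0],"turn": [0,0,0]},
    {"slide": [0,0,0],"turn": [0,0,0]},
    {"slide": [0,0,0],"turn": [0,0,0]},
    {"slide": [0,0,0],"turn": [0,0,0]},
    {"slide": [0,0,0],"turn": [0,0,0]},
    {"slide": [0,0,0],"turn": [0,0,0]},
    {"slide": [0,0,0],"turn": [0,0,0]},
    {"slide": [0,0,0],"turn": [0,0,0]},
    {"slide": [0,0,0],"turn": [0,0,0]},
  ],
  gripper=1,
  force=25,
)

```text
t: 32.45
eef_pos: [0.4884, 0.2505, 0.1702]
orientation: [[-0.249, 0.968, 0.005], [0.968, 0.249, 0.001], [-0.0, 0.005, -1.0]]
force: [4.9, -1.1, 2.5]
gripper_width: 0.025
```

Run:
```python
from h import *
st=manip.read_state(); k=np.array(st['eef_pos'])[:2];print(k)
P=np.array([.6025,.2315]);r=np.linalg.norm(k-P);a0=np.degrees(np.arctan2(*(k-P)[::-1]));print(r,a0)
a0%=360
end=270-3.36
n=18
a=np.radians(np.linspace(a0,end-3,n+1)); rr=np.linspace(r,.1150,n+1); Q=P+rr[:,None]*np.c_[np.cos(a),np.sin(a)]
print(np.round(np.diff(Q,axis=0)*1000,1).tolist(),Q[-1])
```

```text
[0.48836184 0.25047321]
0.11570436965013252 170.56201160803704
[[-1.2, -10.4], [-0.3, -10.4], [0.7, -10.4], [1.6, -10.3], [2.5, -10.1], [3.4, -9.8], [4.3, -9.5], [5.1, -9.1], [5.9, -8.6], [6.7, -8.0], [7.4, -7.3], [8.0, -6.6], [8.6, -5.9], [9.1, -5.1], [9.5, -4.3], [9.8, -3.4], [10.1, -2.5], [10.3, -1.6]] [0.58976086 0.11720777]
```

Request:
servo_tool(
  commands=[
    {"slide": [-1.2,-10.4,1],"turn": [0,0,0]},
    {"slide": [-0.3,-10.4,0],"turn": [0,0,0]},
    {"slide": [0.7,-10.4,0],"turn": [0,0,0]},
    {"slide": [1.6,-10.3,0],"turn": [0,0,0]},
    {"slide": [2.5,-10.1,0],"turn": [0,0,0]},
    {"slide": [3.4,-9.8,0],"turn": [0,0,0]},
    {"slide": [4.3,-9.5,0],"turn": [0,0,0]},
    {"slide": [5.1,-9.1,0],"turn": [0,0,0]},
    {"slide": [0,0,0],"turn": [0,0,0]},
  ],
)

```text
t: 33.2
eef_pos: [0.5088, 0.1745, 0.1704]
orientation: [[-0.249, 0.968, 0.018], [0.969, 0.248, 0.014], [0.009, 0.021, -1.0]]
force: [30.3, 24.2, -18.3]
gripper_width: 0.025
```

Request:
servo_tool(
  commands=[
    {"slide": [5.9,-8.6,0],"turn": [0,0,0]},
    {"slide": [6.7,-8,0],"turn": [0,0,0]},
    {"slide": [7.4,-7.3,0],"turn": [0,0,0]},
    {"slide": [8,-6.6,0],"turn": [0,0,0]},
    {"slide": [8.6,-5.9,0],"turn": [0,0,0]},
    {"slide": [9.1,-5.1,0],"turn": [0,0,0]},
    {"slide": [9.5,-4.3,0],"turn": [0,0,0]},
    {"slide": [9.8,-3.4,0],"turn": [0,0,0]},
    {"slide": [10.1,-2.5,0],"turn": [0,0,0]},
    {"slide": [10.3,-1.6,0],"turn": [0,0,0]},
    {"slide": [0,0,0],"turn": [0,0,0]},
    {"slide": [0,0,0],"turn": [0,0,0]},
  ],
)

```text
t: 34.2
eef_pos: [0.5875, 0.1383, 0.1708]
orientation: [[-0.255, 0.967, 0.003], [0.966, 0.254, 0.042], [0.04, 0.014, -0.999]]
force: [4.2, 75.1, -0.1]
gripper_width: 0.0196
```

Run:
```python
from h import *
st=manip.read_state(); print(np.round(st['eef_pos'],4),np.round(st['force'],1))
s=snap('top','t14')
cv2.imwrite('pics/t14c.png',cv2.resize(s['image'][90:270,130:380,::-1],None,fx=3.2,fy=3.2))
for q,z in dict(lid_hole=.16,tub_hole=.15,).items(): pts(s,'top',q,z,3)
s=snap('wrist','w14')
for q,z in dict(lid_hole=.16,tub_hole=.15,).items(): pts(s,'wrist',q,z,3)
```

```text
[0.5875 0.1383 0.1708] [ 4.2 75.1 -0.1]
top tub_hole 0.64 (225, 167) [0.5946 0.1256 0.15  ]
top tub_hole 0.57 (268, 168) [0.591  0.0135 0.15  ]
```

View pics/t14c.png

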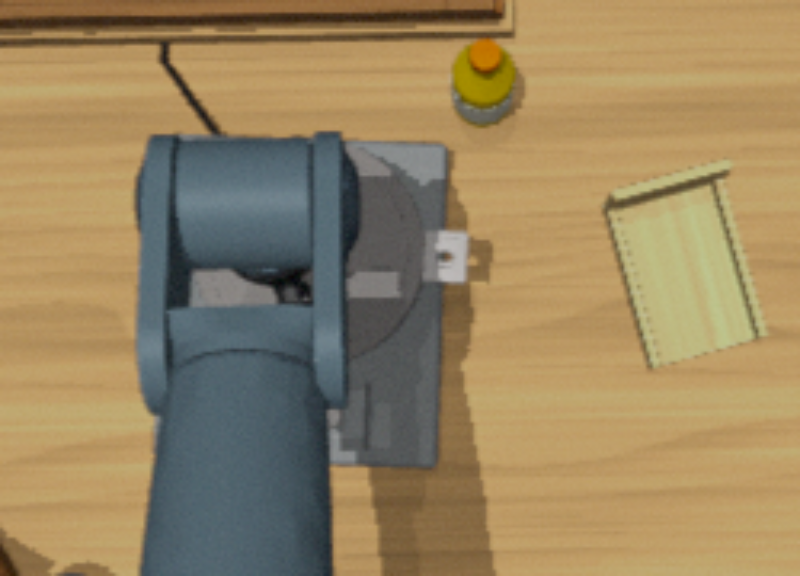

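View pics/w14.png

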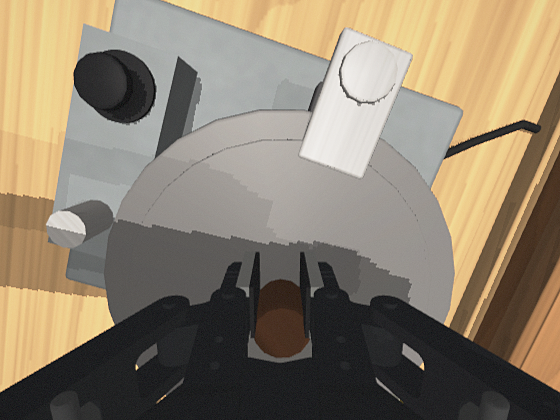

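Run:
```python
from h import *
st=manip.read_state(); print(np.round(st['force'],1),np.round(st['wrist_torque'],2))
s=snap('wrist')
for (u,v,z) in [(368,72,.175),(281,345,.19),(100,85,.122),(67,230,.129)]:
    print(u,v,atz(s,u,v,z),cloud(s)[v,u])
```

```text
[ 4.6 75.5 -1.1] [11.7  -0.68  0.78]
368 72 [0.59903417 0.23285222 0.175     ] [0.60082108 0.23486845 0.16686334]
281 345 [0.59398895 0.1103346  0.19      ] [0.59229353 0.1161078  0.19824465]
100 85 [0.46566378 0.20038769 0.122     ] [0.46565918 0.20038779 0.12199133]
67 230 [0.46071112 0.11295697 0.129     ] [0.45972994 0.11218006 0.1272996 ]
```

Request:
servo_tool(
  commands=[
    {"slide": [0,10,0],"turn": [0,0,0]},
    {"slide": [0,5,0],"turn": [0,0,0]},
    {"slide": [0,0,0],"turn": [0,0,0]},
  ],
)

```text
t: 34.8
eef_pos: [0.5876, 0.1391, 0.1705]
orientation: [[-0.253, 0.967, 0.001], [0.967, 0.253, 0.012], [0.011, 0.004, -1.0]]
force: [0.7, 20.9, 2.6]
gripper_width: 0.0186
```

Request:
servo_tool(
  commands=[
    {"slide": [0,4,0],"turn": [0,0,0]},
    {"slide": [0,0,0],"turn": [0,0,0]},
    {"slide": [0,0,0],"turn": [0,0,0]},
    {"slide": [0,0,0],"turn": [0,0,0]},
    {"slide": [0,0,0],"turn": [0,0,0]},
    {"slide": [0,0,25],"turn": [0,0,0]},
    {"slide": [0,-10,30],"turn": [0,0,0]},
    {"slide": [0,-30,30],"turn": [0,0,0]},
    {"slide": [0,-30,10],"turn": [0,0,0]},
    {"slide": [0,-30,0],"turn": [0,0,0]},
    {"slide": [0,-30,0],"turn": [0,0,0]},
    {"slide": [0,0,0],"turn": [0,0,0]},
    {"slide": [0,0,0],"turn": [0,0,0]},
  ],
  gripper=0,
)

```text
t: 35.88
eef_pos: [0.5881, 0.005, 0.2643]
orientation: [[-0.246, 0.969, 0.001], [0.969, 0.246, 0.001], [0.001, 0.001, -1.0]]
force: [-0.5, -0.4, -0.4]
gripper_width: 0.0853
```

Run:
```python
from h import *
st=manip.read_state(); print(np.round(st['eef_pos'],4),np.round(st['force'],1))
s=snap('wrist','w15')
for q,z in dict(lid_hole=.16,tub_hole=.15,lid_knob=.175,pin_head=.112).items(): pts(s,'wrist',q,z,3)
W=cloud(s).reshape(-1,3)
k=W[(W[:,2]>.182)&(W[:,2]<.21)&(W[:,1]>.05)&(W[:,1]<.2)&(W[:,0]>.52)&(W[:,0]<.65)];print(len(k),k.mean(0) if len(k) else'')
```

```text
[0.5881 0.005  0.2643] [-0.5 -0.4 -0.4]
wrist lid_hole 0.68 (276, 202) [0.583  0.0113 0.16  ]
wrist tub_hole 0.61 (282, 202) [0.5885 0.0108 0.15  ]
wrist lid_knob 0.87 (331, 53) [0.5926 0.1229 0.175 ]
wrist pin_head 0.88 (165, 39) [0.4621 0.1127 0.112 ]
1658 [0.59098535 0.11945633 0.1964862 ]
```

View pics/w15.png

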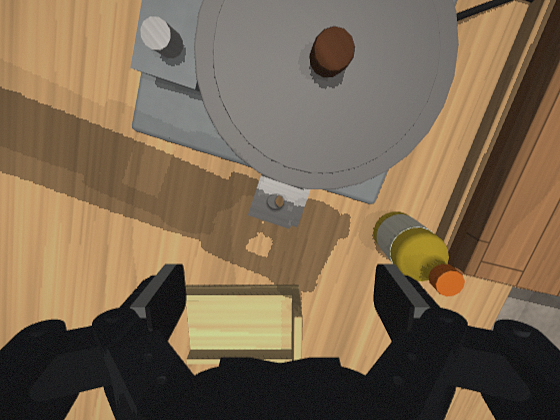

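Run:
```python
from h import *
s=snap('wrist')
c=s['image'][165:240,230:330,::-1]; cv2.imwrite('pics/w15c.png',cv2.resize(c,None,fx=7,fy=7,interpolation=cv2.INTER_CUBIC))
```

```text
(no output)
```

View pics/w15c.png

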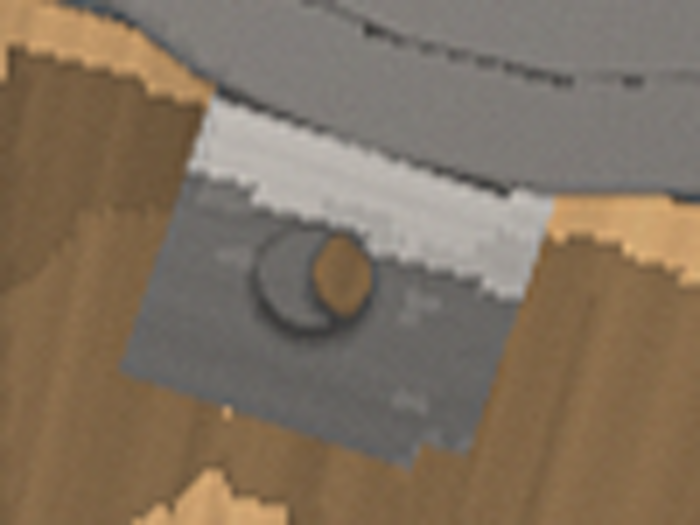

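Request:
servo_tool(
  commands=[
    {"slide": [1.5,28.5,0],"turn": [0,0,0]},
    {"slide": [1.5,28.5,0],"turn": [0,0,0]},
    {"slide": [1.5,28.5,0],"turn": [0,0,0]},
    {"slide": [1.4,29,0],"turn": [0,0,0]},
    {"slide": [0,0,-15],"turn": [0,0,0]},
    {"slide": [0,0,-25],"turn": [0,0,0]},
    {"slide": [0,0,-25],"turn": [0,0,0]},
    {"slide": [0,0,-25],"turn": [0,0,0]},
    {"slide": [0,0,0],"turn": [0,0,0]},
    {"slide": [0,0,0],"turn": [0,0,0]},
    {"slide": [0,0,0],"turn": [0,0,0]},
  ],
)

```text
t: 37.1
eef_pos: [0.595, 0.1216, 0.176]
orientation: [[-0.25, 0.968, 0.003], [0.968, 0.25, 0.001], [0.0, 0.003, -1.0]]
force: [0.4, -0.0, 0.9]
gripper_width: 0.0855
```

Request:
servo_tool(
  commands=[
    {"slide": [0,0,0],"turn": [0,0,0]},
    {"slide": [0,0,0],"turn": [0,0,0]},
    {"slide": [0,0,0],"turn": [0,0,0]},
    {"slide": [0,0,0],"turn": [0,0,0]},
    {"slide": [0,0,0],"turn": [0,0,0]},
    {"slide": [0,0,0],"turn": [0,0,0]},
    {"slide": [0,0,0],"turn": [0,0,0]},
    {"slide": [0,0,0],"turn": [0,0,0]},
    {"slide": [0,0,0],"turn": [0,0,0]},
    {"slide": [0,0,0],"turn": [0,0,0]},
  ],
  gripper=1,
  force=20,
)

```text
t: 37.93
eef_pos: [0.5945, 0.121, 0.175]
orientation: [[-0.25, 0.968, 0.002], [0.968, 0.25, 0.0], [-0.0, 0.002, -1.0]]
force: [-1.6, -2.3, 5.5]
gripper_width: 0.0251
```

Release and look at the holes from above.

Request:
servo_tool(
  commands=[
    {"slide": [0,0,0],"turn": [0,0,0]},
    {"slide": [0,0,0],"turn": [0,0,0]},
    {"slide": [0,0,0],"turn": [0,0,0]},
    {"slide": [0,0,0],"turn": [0,0,0]},
    {"slide": [0,0,25],"turn": [0,0,0]},
    {"slide": [0,0,30],"turn": [0,0,0]},
    {"slide": [0,-30,30],"turn": [0,0,0]},
    {"slide": [0,-35,5],"turn": [0,0,0]},
    {"slide": [0,-35,0],"turn": [0,0,0]},
    {"slide": [0,-35,0],"turn": [0,0,0]},
    {"slide": [0,-35,0],"turn": [0,0,0]},
    {"slide": [0,0,0],"turn": [0,0,0]},
    {"slide": [0,0,0],"turn": [0,0,0]},
  ],
  gripper=0,
)

```text
t: 39.02
eef_pos: [0.594, -0.0496, 0.2634]
orientation: [[-0.247, 0.969, 0.001], [0.969, 0.247, 0.001], [0.001, 0.001, -1.0]]
force: [-0.1, 0.1, 0.7]
gripper_width: 0.085
```

Run:
```python
from h import *
st=manip.read_state(); print(np.round(st['eef_pos'],4),np.round(st['force'],1))
s=snap('wrist','w16')
for q,z in dict(lid_hole=.16,tub_hole=.15,lid_knob=.175).items(): pts(s,'wrist',q,z,3)
u,v=map(int,proj(s,[[.589,.011,.16]])[0]);print(u,v, ray(s,u,v))
c=s['image'][v-38:v+38,u-50:u+50,::-1]; cv2.imwrite('pics/w16c.png',cv2.resize(c,None,fx=7,fy=7,interpolation=cv2.INTER_CUBIC))
```

```text
[ 0.594  -0.0496  0.2634] [-0.1  0.1  0.7]
wrist lid_hole 0.91 (291, 132) [0.5866 0.0122 0.16  ]
wrist lid_hole 0.49 (314, 34) [0.5849 0.0797 0.16  ]
wrist tub_hole 0.81 (292, 137) [0.5887 0.009  0.15  ]
293 134 (array([0.57609639, 0.01609573, 0.40542942]), array([ 0.05143179, -0.02032255, -1.02979452]))
```

View pics/w16c.png

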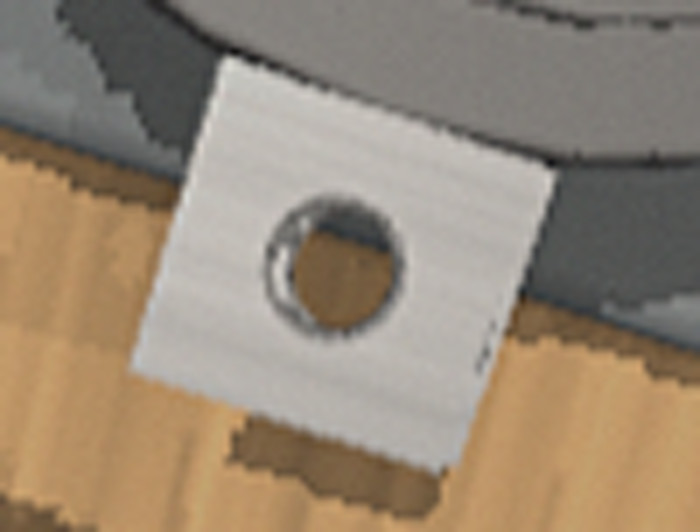

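Request:
servo_tool(
  commands=[
    {"slide": [0.6,34,0],"turn": [0,0,0]},
    {"slide": [0.6,34,0],"turn": [0,0,0]},
    {"slide": [0.6,34,0],"turn": [0,0,0]},
    {"slide": [0,34,0],"turn": [0,0,0]},
    {"slide": [0,34,0],"turn": [0,0,0]},
    {"slide": [0,0,-15],"turn": [0,0,0]},
    {"slide": [0,0,-25],"turn": [0,0,0]},
    {"slide": [0,0,-25],"turn": [0,0,0]},
    {"slide": [0,0,-25],"turn": [0,0,0]},
    {"slide": [0,0,0],"turn": [0,0,0]},
    {"slide": [0,0,0],"turn": [0,0,0]},
    {"slide": [0,0,0],"turn": [0,0,0]},
  ],
)

```text
t: 40.22
eef_pos: [0.5968, 0.1224, 0.1755]
orientation: [[-0.251, 0.968, 0.003], [0.968, 0.251, 0.001], [0.0, 0.003, -1.0]]
force: [-0.1, 0.1, 0.3]
gripper_width: 0.0851
```

Request:
servo_tool(
  commands=[
    {"slide": [0,0,0],"turn": [0,0,0]},
    {"slide": [0,0,0],"turn": [0,0,0]},
    {"slide": [0,0,0],"turn": [0,0,0]},
    {"slide": [0,0,0],"turn": [0,0,0]},
    {"slide": [0,0,0],"turn": [0,0,0]},
    {"slide": [0,0,0],"turn": [0,0,0]},
    {"slide": [0,0,0],"turn": [0,0,0]},
    {"slide": [0,0,0],"turn": [0,0,0]},
    {"slide": [0,0,0],"turn": [0,0,0]},
    {"slide": [0,0,0],"turn": [0,0,0]},
  ],
  gripper=1,
  force=20,
)

```text
t: 41.05
eef_pos: [0.5963, 0.1215, 0.1744]
orientation: [[-0.25, 0.968, 0.002], [0.968, 0.25, 0.0], [-0.0, 0.002, -1.0]]
force: [-1.3, -1.4, 5.2]
gripper_width: 0.025
```

Request:
servo_tool(
  commands=[
    {"slide": [0,0,0],"turn": [0,0,0]},
    {"slide": [0,0,0],"turn": [0,0,0]},
    {"slide": [0,0,0],"turn": [0,0,0]},
    {"slide": [0,0,0],"turn": [0,0,0]},
    {"slide": [0,0,25],"turn": [0,0,0]},
    {"slide": [0,0,30],"turn": [0,0,0]},
    {"slide": [0,-30,30],"turn": [0,0,0]},
    {"slide": [0,-35,5],"turn": [0,0,0]},
    {"slide": [0,-35,0],"turn": [0,0,0]},
    {"slide": [0,-35,0],"turn": [0,0,0]},
    {"slide": [-5,-35,0],"turn": [0,0,0]},
    {"slide": [0,0,0],"turn": [0,0,0]},
    {"slide": [0,0,0],"turn": [0,0,0]},
  ],
  gripper=0,
)

```text
t: 42.13
eef_pos: [0.5907, -0.0491, 0.263]
orientation: [[-0.247, 0.969, 0.001], [0.969, 0.247, 0.001], [0.001, 0.001, -1.0]]
force: [0.0, 0.4, 0.9]
gripper_width: 0.0855
```

Run:
```python
from h import *
st=manip.read_state(); print(np.round(st['eef_pos'],4),np.round(st['force'],1))
s=snap('wrist','w17')
for q,z in dict(lid_hole=.16,tub_hole=.15,lid_knob=.175).items(): pts(s,'wrist',q,z,3)
u,v=map(int,proj(s,[[.589,.011,.16]])[0]);print(u,v, ray(s,u,v))
c=s['image'][v-38:v+38,u-50:u+50,::-1]; cv2.imwrite('pics/w17c.png',cv2.resize(c,None,fx=7,fy=7,interpolation=cv2.INTER_CUBIC))
```

```text
[ 0.5907 -0.0491  0.263 ] [0.  0.4 0.9]
wrist lid_hole 0.8 (300, 139) [0.5909 0.0098 0.16  ]
wrist tub_hole 0.67 (300, 135) [0.5911 0.0121 0.15  ]
297 136 (array([0.57280662, 0.01665228, 0.40492002]), array([ 0.06516549, -0.02309945, -1.02805972]))
```

View pics/w17c.png

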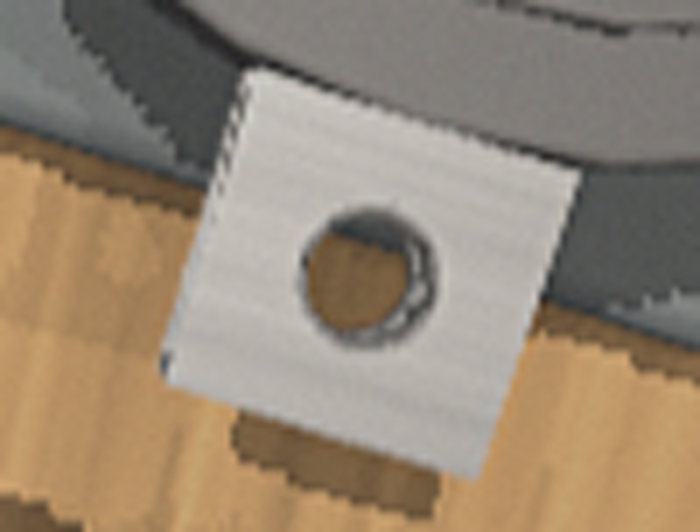

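Request:
servo_tool(
  commands=[
    {"slide": [-10,12.5,0],"turn": [0,0,-7]},
    {"slide": [-10,12.5,0],"turn": [0,0,-7]},
    {"slide": [-10,12.5,0],"turn": [0,0,-7]},
    {"slide": [-10,12.5,0],"turn": [0,0,-7]},
    {"slide": [-10,12.5,0],"turn": [0,0,-7]},
    {"slide": [-10,12.5,0],"turn": [0,0,-7]},
    {"slide": [-10,12.5,0],"turn": [0,0,-7]},
    {"slide": [-10,12.5,0],"turn": [0,0,-7]},
    {"slide": [-10,12.5,0],"turn": [0,0,-7]},
    {"slide": [-10,12.5,0],"turn": [0,0,-7]},
    {"slide": [-10,12.5,0],"turn": [0,0,-7]},
    {"slide": [-10,12.5,0],"turn": [0,0,-7]},
    {"slide": [-9,12,0],"turn": [0,0,-6]},
    {"slide": [0,0,0],"turn": [0,0,0]},
    {"slide": [0,0,0],"turn": [0,0,0]},
  ],
)

```text
t: 43.58
eef_pos: [0.4617, 0.1154, 0.2634]
orientation: [[0.967, 0.255, 0.001], [0.255, -0.967, -0.001], [0.001, 0.002, -1.0]]
force: [0.3, 0.2, 0.5]
gripper_width: 0.0857
```

Run:
```python
from h import *
st=manip.read_state(); print(np.round(st['eef_pos'],4),np.round(st['qpos'],3),np.round(st['orientation'],3).tolist())
s=snap('wrist','w18')
for q,z in dict(pin_head=.112,lid_hole=.16,tub_hole=.15,plunger_top=.122).items(): pts(s,'wrist',q,z,3)
W=cloud(s).reshape(-1,3)
k=W[(W[:,2]>.122)&(W[:,2]<.135)&(abs(W[:,0]-.462)<.025)&(abs(W[:,1]-.1125)<.025)];print(len(k),k.mean(0) if len(k) else'',cv2.minEnclosingCircle((k[:,:2]*1000).astype(np.float32)))
print(proj(s,[st['eef_pos']]))
```

```text
[0.4617 0.1154 0.2634] [ 7.000e-03 -2.060e-01  1.956e+00 -1.000e-03  1.390e+00  1.320e+00] [[0.967, 0.255, 0.001], [0.255, -0.967, -0.001], [0.001, 0.002, -1.0]]
wrist pin_head 0.66 (280, 201) [0.4598 0.113  0.112 ]
wrist lid_hole 0.17 (73, 259) [0.3789 0.2707 0.16  ]
wrist tub_hole 0.88 (459, 84) [0.5892 0.0089 0.15  ]
wrist plunger_top 0.81 (186, 172) [0.4657 0.2018 0.122 ]
552 [0.46056725 0.11301332 0.12791918] ((459.8589172363281, 112.7379150390625), 12.107566833496094)
[[277.9225827  268.16449828]]
```

View pics/w18.png

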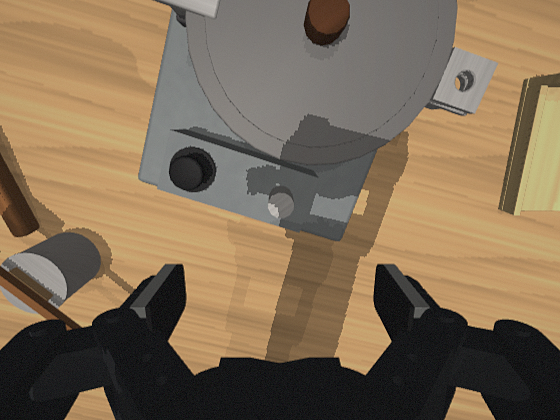

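Request:
servo_tool(
  commands=[
    {"slide": [-1.5,-2.5,-10],"turn": [0,0,0]},
    {"slide": [0,0,-25],"turn": [0,0,0]},
    {"slide": [0,0,-25],"turn": [0,0,0]},
    {"slide": [0,0,-25],"turn": [0,0,0]},
    {"slide": [0,0,-25],"turn": [0,0,0]},
    {"slide": [0,0,-20],"turn": [0,0,0]},
    {"slide": [0,0,-20],"turn": [0,0,0]},
    {"slide": [0,0,-10],"turn": [0,0,0]},
    {"slide": [0,0,0],"turn": [0,0,0]},
    {"slide": [0,0,0],"turn": [0,0,0]},
  ],
)

```text
t: 44.67
eef_pos: [0.4604, 0.1115, 0.1031]
orientation: [[0.968, 0.25, -0.0], [0.25, -0.968, -0.001], [-0.0, 0.001, -1.0]]
force: [-0.4, -0.1, 0.9]
gripper_width: 0.0855
```

Request:
servo_tool(
  commands=[
    {"slide": [0,0,0],"turn": [0,0,0]},
    {"slide": [0,0,0],"turn": [0,0,0]},
    {"slide": [0,0,0],"turn": [0,0,0]},
    {"slide": [0,0,0],"turn": [0,0,0]},
    {"slide": [0,0,0],"turn": [0,0,0]},
    {"slide": [0,0,0],"turn": [0,0,0]},
    {"slide": [0,0,0],"turn": [0,0,0]},
    {"slide": [0,0,0],"turn": [0,0,0]},
    {"slide": [0,0,0],"turn": [0,0,0]},
    {"slide": [0,0,0],"turn": [0,0,0]},
  ],
  gripper=1,
  force=40,
)

```text
t: 45.5
eef_pos: [0.4608, 0.1119, 0.1039]
orientation: [[0.968, 0.25, 0.001], [0.25, -0.968, -0.001], [0.001, 0.001, -1.0]]
force: [-2.0, 1.6, 6.3]
gripper_width: 0.0228
```

Request:
servo_tool(
  commands=[
    {"slide": [0,0,10],"turn": [0,0,0]},
    {"slide": [0,0,20],"turn": [0,0,0]},
    {"slide": [0,0,25],"turn": [0,0,0]},
    {"slide": [0,0,25],"turn": [0,0,0]},
    {"slide": [0,0,25],"turn": [0,0,0]},
    {"slide": [0,0,25],"turn": [0,0,0]},
    {"slide": [0,0,15],"turn": [0,0,0]},
    {"slide": [10,-10,0],"turn": [0,0,0]},
    {"slide": [16,-16,0],"turn": [0,0,0]},
    {"slide": [16,-16,0],"turn": [0,0,0]},
    {"slide": [16,-16,0],"turn": [0,0,0]},
    {"slide": [16,-16,0],"turn": [0,0,0]},
    {"slide": [16,-16,0],"turn": [0,0,0]},
    {"slide": [16,-11,0],"turn": [0,0,0]},
    {"slide": [14,0,0],"turn": [0,0,0]},
    {"slide": [0,0,0],"turn": [0,0,0]},
    {"slide": [0,0,0],"turn": [0,0,0]},
  ],
)

```text
t: 46.92
eef_pos: [0.5802, 0.0102, 0.2468]
orientation: [[0.968, 0.249, -0.002], [0.249, -0.968, -0.001], [-0.002, 0.0, -1.0]]
force: [0.3, 0.3, 0.1]
gripper_width: 0.0226
```

Run:
```python
from h import *
st=manip.read_state(); print(np.round(st['eef_pos'],4),st['gripper_width'],np.round(st['force'],1),np.round(st['orientation'],3).tolist())
p=np.array(st['eef_pos'])
s=snap('wrist','w19')
for q,z in dict(pin_tip=p[2]-.051,pin_head=p[2]+.008,lid_hole=.16).items(): pts(s,'wrist',q,z,3)
print(proj(s,[p,p-[0,0,.051],p-[0,0,.009],[.59,.0105,.16]]))
```

```text
[0.5802 0.0102 0.2468] 0.022640580306499805 [0.3 0.3 0.1] [[0.968, 0.249, -0.002], [0.249, -0.968, -0.001], [-0.002, 0.0, -1.0]]
wrist pin_tip 0.9 (281, 237) [0.5782 0.0078 0.1958]
wrist pin_head 0.55 (279, 276) [0.5801 0.0094 0.2548]
wrist lid_hole 0.83 (283, 202) [0.5923 0.01   0.16  ]
[[277.81123265 268.13970529]
 [278.13319414 233.16003549]
 [277.88207283 260.44323773]
 [281.12554438 204.80417224]]
```

View pics/w19.png

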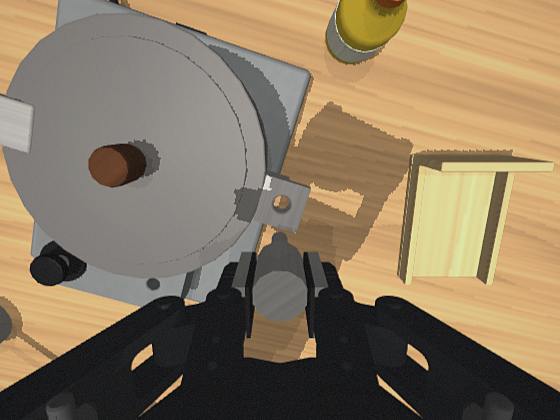

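Run:
```python
from h import *
s=snap('wrist')
c=s['image'][170:270,230:330,::-1]; cv2.imwrite('pics/w19c.png',cv2.resize(c,None,fx=6,fy=6,interpolation=cv2.INTER_CUBIC))
```

```text
(no output)
```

View pics/w19c.png

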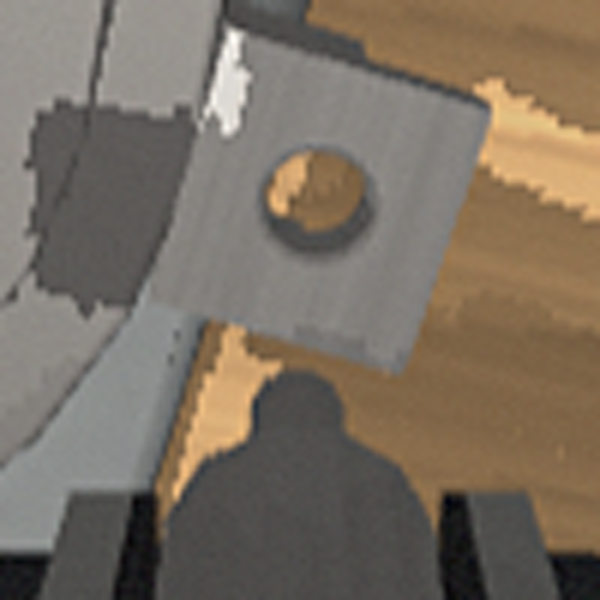

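Request:
servo_tool(
  commands=[
    {"slide": [6,0.4,0],"turn": [0,0,0]},
    {"slide": [5,0.4,-8],"turn": [0,0,0]},
    {"slide": [0,0,-10],"turn": [0,0,0]},
    {"slide": [0,0,-8],"turn": [0,0,0]},
    {"slide": [0,0,0],"turn": [0,0,0]},
    {"slide": [0,0,0],"turn": [0,0,0]},
  ],
)

```text
t: 47.67
eef_pos: [0.5907, 0.0117, 0.2208]
orientation: [[0.968, 0.25, -0.002], [0.25, -0.968, -0.001], [-0.002, 0.0, -1.0]]
force: [0.3, 0.2, -1.0]
gripper_width: 0.0223
```

Run:
```python
from h import *
st=manip.read_state(); print(np.round(st['eef_pos'],4),st['gripper_width'],np.round(st['force'],1))
p=np.array(st['eef_pos'])
s=snap('wrist','w20')
print(proj(s,[p,p-[0,0,.051],p-[0,0,.009],[.59,.0105,.16]]))
c=s['image'][170:270,230:330,::-1]; cv2.imwrite('pics/w20c.png',cv2.resize(c,None,fx=6,fy=6,interpolation=cv2.INTER_CUBIC))
s=snap('scene','s20')
u,v=map(int,proj(s,[[.59,.01,.18]])[0]);print(u,v)
c=s['image'][v-50:v+50,u-60:u+60,::-1]; cv2.imwrite('pics/s20c.png',cv2.resize(c,None,fx=6,fy=6,interpolation=cv2.INTER_CUBIC))
```

```text
[0.5907 0.0117 0.2208] 0.022267797845104947 [ 0.3  0.2 -1. ]
[[277.85839521 268.11505079]
 [278.19354048 233.13716045]
 [277.93213723 260.4188652 ]
 [279.72358365 229.70231336]]
275 205
```

View pics/w20c.png

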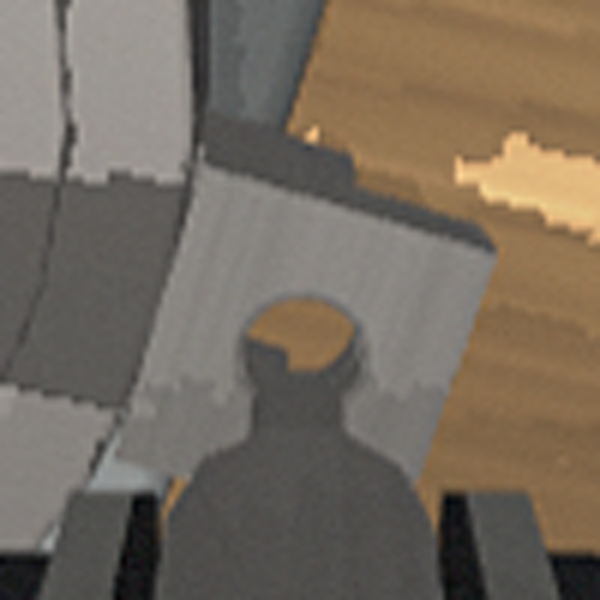

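View pics/s20c.png

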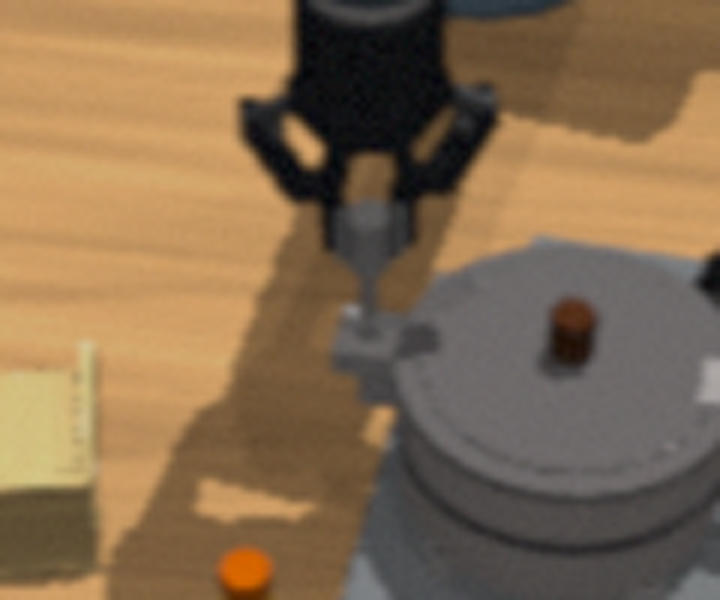

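Request:
servo_tool(
  commands=[
    {"slide": [0.3,-0.3,-5],"turn": [0,0,0]},
    {"slide": [0,0,-5],"turn": [0,0,0]},
    {"slide": [0,0,-4],"turn": [0,0,0]},
    {"slide": [0,0,0],"turn": [0,0,0]},
    {"slide": [0,0,0],"turn": [0,0,0]},
  ],
)

```text
t: 48.18
eef_pos: [0.5915, 0.0113, 0.2077]
orientation: [[0.968, 0.25, -0.0], [0.25, -0.968, -0.001], [-0.0, 0.001, -1.0]]
force: [0.7, -0.4, -0.4]
gripper_width: 0.0228
```

Request:
servo_tool(
  commands=[
    {"slide": [0,0,-3],"turn": [0,0,0]},
    {"slide": [0,0,-3],"turn": [0,0,0]},
    {"slide": [0,0,-2],"turn": [0,0,0]},
    {"slide": [0,0,0],"turn": [0,0,0]},
    {"slide": [0,0,0],"turn": [0,0,0]},
  ],
)

```text
t: 48.6
eef_pos: [0.5917, 0.0113, 0.2001]
orientation: [[0.968, 0.25, 0.0], [0.25, -0.968, -0.001], [0.0, 0.001, -1.0]]
force: [-0.2, -0.3, -0.2]
gripper_width: 0.0226
```

Run:
```python
from h import *
s=snap('wrist','w21')
c=s['image'][170:270,230:330,::-1]; cv2.imwrite('pics/w21c.png',cv2.resize(c,None,fx=6,fy=6,interpolation=cv2.INTER_CUBIC))
```

```text
(no output)
```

View pics/w21c.png

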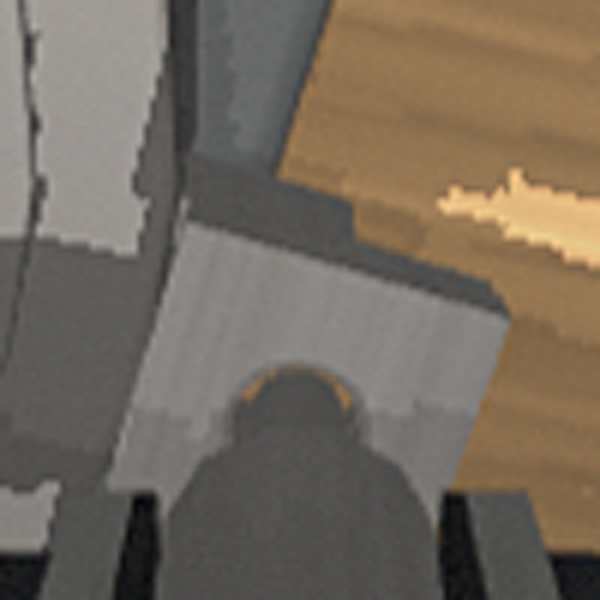

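Request:
servo_tool(
  commands=[
    {"slide": [0,0,-3],"turn": [0,0,0]},
    {"slide": [0,0,-3],"turn": [0,0,0]},
    {"slide": [0,0,-3],"turn": [0,0,0]},
    {"slide": [0,0,0],"turn": [0,0,0]},
    {"slide": [0,0,0],"turn": [0,0,0]},
  ],
)

```text
t: 49.07
eef_pos: [0.5916, 0.0113, 0.1909]
orientation: [[0.968, 0.25, 0.0], [0.25, -0.968, -0.001], [-0.0, 0.001, -1.0]]
force: [-1.2, -0.2, -0.6]
gripper_width: 0.0224
```

Request:
servo_tool(
  commands=[
    {"slide": [0,0,-3],"turn": [0,0,0]},
    {"slide": [0,0,-3],"turn": [0,0,0]},
    {"slide": [0,0,-3],"turn": [0,0,0]},
    {"slide": [0,0,0],"turn": [0,0,0]},
    {"slide": [0,0,0],"turn": [0,0,0]},
  ],
)

```text
t: 49.48
eef_pos: [0.5917, 0.0113, 0.1819]
orientation: [[0.968, 0.25, 0.0], [0.25, -0.968, -0.001], [0.0, 0.001, -1.0]]
force: [-0.1, -0.6, -0.5]
gripper_width: 0.0227
```

Request:
servo_tool(
  commands=[
    {"slide": [0,0,-3],"turn": [0,0,0]},
    {"slide": [0,0,-3],"turn": [0,0,0]},
    {"slide": [0,0,-3],"turn": [0,0,0]},
    {"slide": [0,0,-2],"turn": [0,0,0]},
    {"slide": [0,0,-1],"turn": [0,0,0]},
    {"slide": [0,0,0],"turn": [0,0,0]},
    {"slide": [0,0,0],"turn": [0,0,0]},
  ],
)

```text
t: 50.07
eef_pos: [0.5918, 0.0113, 0.1702]
orientation: [[0.968, 0.25, 0.001], [0.25, -0.968, -0.001], [0.0, 0.001, -1.0]]
force: [0.2, -0.2, -2.2]
gripper_width: 0.0226
```

Request:
servo_tool(
  commands=[
    {"slide": [0,0,-1],"turn": [0,0,0]},
    {"slide": [0,0,-1],"turn": [0,0,0]},
    {"slide": [0,0,0],"turn": [0,0,0]},
    {"slide": [0,0,0],"turn": [0,0,0]},
  ],
)

```text
t: 50.4
eef_pos: [0.5921, 0.0113, 0.1694]
orientation: [[0.968, 0.25, 0.001], [0.25, -0.968, -0.001], [0.001, 0.001, -1.0]]
force: [-3.5, 0.3, 6.2]
gripper_width: 0.0227
```

Request:
servo_tool(
  commands=[
    {"slide": [0,0,0.5],"turn": [0,0,0]},
    {"slide": [0,0,0],"turn": [0,0,0]},
    {"slide": [0,0,0],"turn": [0,0,0]},
    {"slide": [0,0,0],"turn": [0,0,0]},
    {"slide": [0,0,0],"turn": [0,0,0]},
    {"slide": [0,0,10],"turn": [0,0,0]},
    {"slide": [0,0,25],"turn": [0,0,0]},
    {"slide": [0,0,30],"turn": [0,0,0]},
    {"slide": [-15,0,20],"turn": [0,0,0]},
    {"slide": [-15,0,0],"turn": [0,0,0]},
    {"slide": [0,0,0],"turn": [0,0,0]},
    {"slide": [0,0,0],"turn": [0,0,0]},
  ],
  gripper=0.4,
)

```text
t: 51.4
eef_pos: [0.5617, 0.0113, 0.2544]
orientation: [[0.968, 0.25, 0.002], [0.25, -0.968, -0.001], [0.002, 0.002, -1.0]]
force: [-0.8, -0.7, -0.7]
gripper_width: 0.0511
```

Run:
```python
from h import *
st=manip.read_state(); print(np.round(st['eef_pos'],4),st['gripper_width'],np.round(st['force'],1))
s=snap('wrist','w22')
W=cloud(s).reshape(-1,3)
k=W[(W[:,2]>.18)&(W[:,2]<.22)&(abs(W[:,0]-.59)<.02)&(abs(W[:,1]-.011)<.02)];print(len(k),np.median(k,0) if len(k) else'')
l=W[(W[:,2]>.15)&(W[:,2]<.17)&(abs(W[:,0]-.58)<.03)&(abs(W[:,1]-.06)<.02)];print('lid z',np.median(l[:,2]))
```

```text
[0.5617 0.0113 0.2544] 0.05114882213807212 [-0.8 -0.7 -0.7]
1093 [0.59198651 0.01066034 0.19357773]
lid z 0.16157554232178803
```

View pics/w22.png

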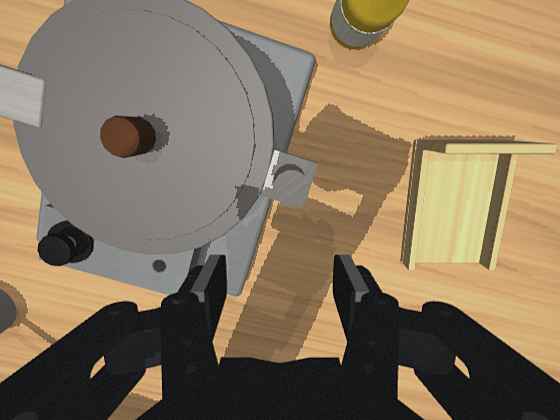

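Request:
servo_tool(
  commands=[
    {"slide": [-12,23.7,0],"turn": [0,0,0]},
    {"slide": [-12,23.7,0],"turn": [0,0,0]},
    {"slide": [-12,23.7,0],"turn": [0,0,0]},
    {"slide": [-12,23.7,0],"turn": [0,0,0]},
    {"slide": [-12,23.7,0],"turn": [0,0,0]},
    {"slide": [-12,23.7,0],"turn": [0,0,0]},
    {"slide": [-12,23.7,0],"turn": [0,0,0]},
    {"slide": [-12,23.7,0],"turn": [0,0,0]},
    {"slide": [0,0,-30],"turn": [0,0,0]},
    {"slide": [0,0,-30],"turn": [0,0,0]},
    {"slide": [0,0,-30],"turn": [0,0,0]},
    {"slide": [0,0,-20],"turn": [0,0,0]},
    {"slide": [0,0,-10],"turn": [0,0,0]},
    {"slide": [0,0,0],"turn": [0,0,0]},
    {"slide": [0,0,0],"turn": [0,0,0]},
  ],
  gripper=1,
)

```text
t: 52.7
eef_pos: [0.4661, 0.2009, 0.1338]
orientation: [[0.968, 0.25, 0.0], [0.25, -0.968, -0.001], [-0.0, 0.001, -1.0]]
force: [0.9, 0.1, 0.5]
gripper_width: 0.0
```

Run:
```python
from h import *
st=manip.read_state(); print(np.round(st['eef_pos'],4),st['gripper_width'],np.round(st['force'],1))
s=snap('wrist','w23')
```

```text
[0.4661 0.2009 0.1338] 4.570492851324228e-05 [0.9 0.1 0.5]
```

View pics/w23.png

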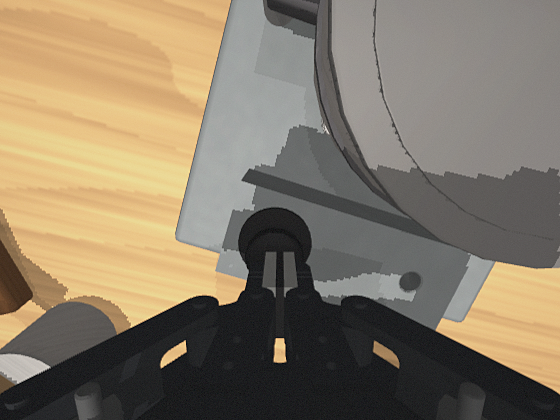

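Fingertips are over the plunger. Pressing in steps.

Request:
servo_tool(
  commands=[
    {"slide": [0,0,-6],"turn": [0,0,0]},
    {"slide": [0,0,-5],"turn": [0,0,0]},
    {"slide": [0,0,-4],"turn": [0,0,0]},
    {"slide": [0,0,-4],"turn": [0,0,0]},
    {"slide": [0,0,-3],"turn": [0,0,0]},
    {"slide": [0,0,0],"turn": [0,0,0]},
    {"slide": [0,0,0],"turn": [0,0,0]},
  ],
)

```text
t: 53.33
eef_pos: [0.4666, 0.201, 0.1125]
orientation: [[0.968, 0.25, 0.003], [0.25, -0.968, -0.001], [0.002, 0.001, -1.0]]
force: [0.5, -1.0, 5.1]
gripper_width: -0.0001
```

Request:
servo_tool(
  commands=[
    {"slide": [0,0,-1.5],"turn": [0,0,0]},
    {"slide": [0,0,-1.5],"turn": [0,0,0]},
    {"slide": [0,0,-1],"turn": [0,0,0]},
    {"slide": [0,0,0],"turn": [0,0,0]},
    {"slide": [0,0,0],"turn": [0,0,0]},
  ],
)

```text
t: 53.75
eef_pos: [0.4667, 0.201, 0.1099]
orientation: [[0.968, 0.25, 0.002], [0.25, -0.968, -0.001], [0.002, 0.002, -1.0]]
force: [-3.5, -0.5, 12.7]
gripper_width: 0.0001
```

Request:
servo_tool(
  commands=[
    {"slide": [0,0,-0.7],"turn": [0,0,0]},
    {"slide": [0,0,0],"turn": [0,0,0]},
    {"slide": [0,0,0],"turn": [0,0,0]},
  ],
)

```text
t: 54.0
eef_pos: [0.4667, 0.201, 0.1099]
orientation: [[0.968, 0.25, 0.002], [0.25, -0.968, -0.001], [0.002, 0.002, -1.0]]
force: [-5.8, -1.3, 18.1]
gripper_width: -0.0001
```

Request:
servo_tool(
  commands=[
    {"slide": [0,0,4],"turn": [0,0,0]},
    {"slide": [0,0,8],"turn": [0,0,0]},
    {"slide": [0,0,12],"turn": [0,0,0]},
    {"slide": [0,0,25],"turn": [0,0,0]},
    {"slide": [0,0,35],"turn": [0,0,0]},
    {"slide": [0,0,35],"turn": [0,0,0]},
    {"slide": [-15,-30,30],"turn": [0,0,0]},
    {"slide": [-15,-35,0],"turn": [0,0,0]},
    {"slide": [0,-35,0],"turn": [0,0,0]},
    {"slide": [0,-35,0],"turn": [0,0,0]},
    {"slide": [0,-35,0],"turn": [0,0,0]},
    {"slide": [0,-35,0],"turn": [0,0,0]},
    {"slide": [0,-35,0],"turn": [0,0,0]},
    {"slide": [0,0,0],"turn": [0,0,0]},
    {"slide": [0,0,0],"turn": [0,0,0]},
  ],
)

```text
t: 55.25
eef_pos: [0.4361, -0.038, 0.2536]
orientation: [[0.969, 0.246, -0.001], [0.246, -0.969, -0.0], [-0.001, -0.0, -1.0]]
force: [-0.6, 1.2, 0.3]
gripper_width: 0.0001
```

Run:
```python
from h import *
st=manip.read_state(); print(np.round(st['eef_pos'],4),np.round(st['force'],1),st['t'])
s=snap('top','t24')
for q,z in dict(wheel_b1=.011,wheel_a1=.011,plunger_top=.122,pin_head=.177,lid_hole=.16,tub_hole=.15,tray_grip=.066).items(): pts(s,'top',q,z,3)
s=snap('scene','s24'); 
for q,z in dict(wheel_b1=.011,wheel_a1=.011).items(): pts(s,'scene',q,z,3)
s=snap('wrist','w24')
W=cloud(s).reshape(-1,3)
k=W[(W[:,2]>.1)&(W[:,2]<.15)&(abs(W[:,0]-.466)<.01)&(abs(W[:,1]-.201)<.01)];print(len(k),np.median(k,0) if len(k) else'')
```

```text
[ 0.4361 -0.038   0.2536] [-0.6  1.2  0.3] 55.25
top wheel_a1 0.63 (350, 197) [ 0.5181 -0.2277  0.011 ]
top wheel_a1 0.54 (432, 175) [ 0.5794 -0.4738  0.011 ]
top plunger_top 0.69 (270, 169) [0.5927 0.0079 0.122 ]
top plunger_top 0.59 (196, 219) [0.4609 0.2074 0.122 ]
top pin_head 0.71 (112, 237) [0.4201 0.4069 0.177 ]
top pin_head 0.48 (269, 168) [0.5858 0.0097 0.177 ]
top lid_hole 0.55 (270, 170) [0.5836 0.0076 0.16  ]
top tub_hole 0.92 (268, 170) [0.5863 0.0133 0.15  ]
top tub_hole 0.61 (431, 173) [ 0.5685 -0.4166  0.15  ]
top tray_grip 0.65 (340, 146) [ 0.6592 -0.194   0.066 ]
top tray_grip 0.29 (266, 168) [0.6013 0.0173 0.066 ]
scene wheel_a1 0.24 (309, 209) [0.421  0.1102 0.011 ]
scene wheel_a1 0.17 (281, 211) [0.4473 0.0067 0.011 ]
478 [0.46653202 0.19763943 0.12106379]
```

View pics/t24.png

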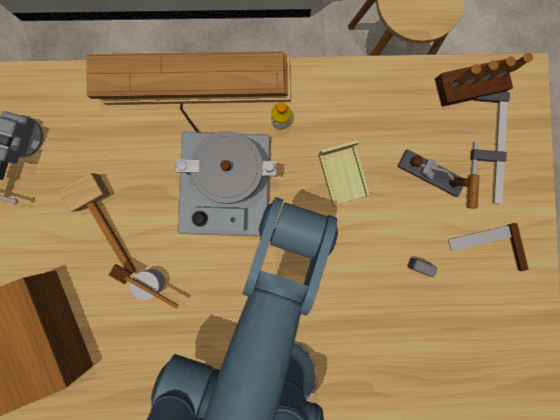

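View pics/s24.png

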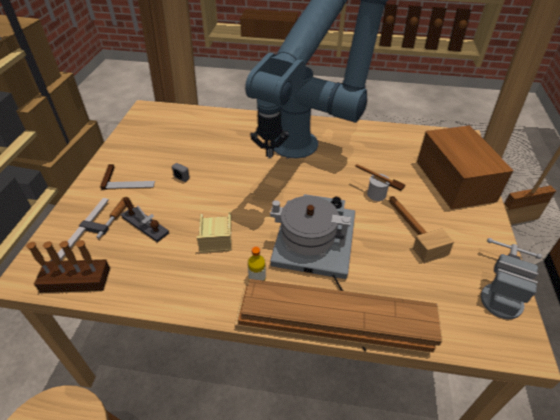

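```bash
python3 -c "
from bench import manip
print(manip.hand_in())"
```

```text
the job is handed in; nothing more can be done
None
```

The whole sequence is done, in the order asked, and the job is handed in at about 55 s on the clock.

- **Wheels:** The one loose wheel went onto the tray with the three already there. During the run one tray wheel was knocked a few centimetres but stayed on the tray. I tipped the tray about 44° over the tub, and it came back empty. It is set down flat where it started.
- **Lid and pin:** The lid is shut and the pin is through both holes. The pin went in without resistance and seated with about 6 N. Its head top measures 193.6 mm, against the 194 mm expected.
- **Start plunger:** It was pressed until it stopped moving, at about 110 mm height and 18 N. It is back up, measuring 121 mm against the 122 mm expected.

Two things did not go cleanly:

- **Closing the lid:** My first pivot estimate was about 5 mm off. The knob slipped in the fingers and the wrist force reached about 75 N (limit 120 N) before I backed off. I could not measure how much of that pressed on the knob, so the 40 N limit on the arm and gripper body is not ruled out. I regripped twice and left the holes about 1 mm off centre before pinning.
- **Seeing the wheels in the tub:** The cameras only show a flat grey surface about 116 mm up inside it. That all four wheels are in there is inferred from the empty tray and from seeing none anywhere on the bench.

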